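Change the filters of a bench fume extractor

TASK

Change the filters in the bench fume extractor: slide its fader down to off, lift the hood off and set it upright on the cutting mat, and lay the spent brown filter cassette flat in the orange waste tray. Stack every fresh blue cassette squarely, one on another, on the black gasket, lined up with the extractor, put the hood back over them fully home on its two pegs, and only then slide the fader up to the green mark. Leave the tape roll, the tape measure and the adhesive bottle where they are.

Things in the scene. Friction and masses are not known exactly. Their poses are not given: they have to be found in the camera images.
- base: Fixed blower base of the extractor, a green box 330 x 160 mm; its top (the deck) is 50 mm above the table. Origin on the table under the filter seat's centre; z up, x along its length away from the console, y across. It spans x -200 to +130, y -80 to +80 mm. A grey console at its -x end (x -200 to -125 mm) is 70 mm high and carries the fader.
- seat (a point): Centre of the filter seat on the deck, 50 mm above the base's origin, axes as the base: a black gasket outline 146 x 96 mm (146 along x) round a grille, flush with the deck. The cassettes are piled here with their x axis along the base's x (either way round).
- peg_near (a point): Tip of the steel peg at x = -103 mm of the base, on the console's side. Peg 14 mm across, 22 mm high from the deck, tapering over its upper 12 mm to 6 mm.
- peg_far (a point): Tip of the other such peg, at x = +103 mm of the base.
- fader (a joint): Black fader cap on the console, sliding along the base's +y: 0 = off (red mark, its stop), growing to 0.09 m (the other stop); 0.060 is the green running mark. It stays where it is left; about 1.5 N moves it. At the start it stands at 0.03 to 0.085.
- fader_grip (a point): Middle of the fader cap, a block 14 mm thick (along the base's y), 30 mm wide (along x) and 28 mm high; this point is 20 mm above the console's top and 11 mm below the cap's top. Moves with the cap.
- run_mark (a point): Where the slot passes the green running mark on the console's top: the fader belongs here (beside it, in y of the base) when running.
- hood: White hood, a cover open below, 0.3 to 0.65 kg. Outside 170 (x) x 120 (y) x 96 mm, inside 162 x 112 x 90 mm. Two steel ears at its foot, 8 mm thick, reach to x = +-121 mm, each with a 17 mm hole at x = +-103 mm for a peg; either way round fits. Origin at the centre of its underside, z up. Home, its walls and ears rest on the deck and its origin is on seat, where it starts.
- hood_bar (a point): Middle of the hood's black carrying bar, 124 mm above the hood's origin. The bar runs along the hood's y: 84 mm long, 14 mm thick (along x, the way to grip it), 16 mm high, with 20 mm of free space below it above the hood's top.
- spent: Spent filter cassette: dark grey frame 140 (x) x 90 (y) x 28 mm (z), brown media, about 0.16 kg. Origin at the centre of its underside, z up. Lies flat on the seat under the hood at the start.
- spent_bar (a point): Middle of the top of the spent cassette's pull bar, 28 mm above its origin. The bar crosses the frame in the middle, along the cassette's y, 14 mm thick, its top level with the frame's top. On each side is a pocket 58 mm wide (x), 80 mm long, 23 mm deep to the media. Grip the bar across its 14 mm (along x), fingers in the pockets. All cassettes have it.
- fresh_a: Fresh filter cassette: blue frame, white pleated media; size, weight, axes and pull bar as spent. Cassettes stack frame on frame, 28 mm each. Two or three fresh cassettes lie flat on the table; an absent one is None.
- fresh_b: As fresh_a; may be absent.
- fresh_c: As fresh_a; may be absent.
- tray: Orange waste tray, fixed, outside 150 (x) x 200 (y) x 40 mm, walls and floor 5 mm. Origin at the centre of its underside. A cassette lies flat in it with its x axis along the tray's y.
- mat: Pale cutting mat with a red grid, fixed, 160 (x) x 270 (y) x 2 mm, kept clear for the hood, which fits on it with its x axis along the mat's y. Origin at the centre of its underside.
- tape: Bystander: roll of blue tape lying flat, 110 mm across, 24 mm high, origin at the centre of its underside.
- measure: Bystander: yellow tape measure, 75 x 40 x 62 mm, origin at the centre of its underside.
- adhesive: Bystander: white bottle 56 mm across, 150 mm high, origin at the centre of its underside.
Not all that is in view belongs to the job. What is shaped like the fresh_a but red or yellow is not meant.

How it is judged:
By the outcome, as a careful person would: the job done as asked, in the order asked, and still so for the second after the job is handed in, with the robot touching nothing.
Of fresh_a, fresh_b, fresh_c only 2 to 3 are there at a start; the rules pass over those that are not, and their reading is None.
At some moment in a run one of fresh_a, fresh_b, fresh_c may be knocked a few centimetres aside while the robot is not near it.
It also fails if it takes over 210 s, if anything falls off the work surface, if the arm or the gripper's body presses on something with over 40 N, if the wrist force passes 120 N, or if a joint passes its speed limit or range.

ROBOT

A 6-joint arm with a two-finger parallel gripper is mounted at the origin on the work surface. World frame = base frame: x ahead of the robot, y to its left, z up, the work surface at z = 0. Lengths are in m, angles in degrees, forces in N, time in s.
With the tool pointing down it reaches from about 0.35 to 0.875 m from the base axis. Payload 4.2 kg.
Tool frame: the origin (TCP) lies on the mounting face of the last link; the fingertips stand 182 mm ahead of it and the grasp point (between the pads) lies 164 mm ahead of it (r.tcp_to_grasp is the distance from the TCP to the grasp point, in m); z points along the fingers, y is the line along which they close (so a half turn about z gives the same grasp; the last joint's range is limited). The gripper opens to 87 mm and grips with 3 to 60 N. Pads are 19 mm wide; open, the fingers measure 117 mm over their backs; the gripper's body (75 mm by 190 mm) begins 51 mm behind the grasp point.
Start: joints at [-49.813, 22.042, 0.453, 0, -68.411, -14.817], TCP at [0.268, -0.565, 0.405] pointing down, gripper open.
Joint ranges: [-179.83, 179.83], [-69.29, 118.12], [-61.27, 80.66], [-181.25, 117.63], [-171.15, -9.14], [-177.46, 177.46]. Speed limits (degrees/s): [159.86, 159.86, 180, 180, 180, 180].

INTERFACE

Orientations are given as a 3x3 rotation matrix whose columns are the frame's x, y, z axes.
In Python, from station import sense, eyes, r gives the robot as it stands.
- The arm moves only by the tool jog_arm, never from a script. Its argument "increments" is a list of rows, each a list of 4 numbers: the shift along the tool's x, y, z normalised to -1 to 1, where 1 is 0.02 m, then the turn about the tool's z normalised to -1 to 1, where 1 is 0.08 rad. A call has 1 to 10 rows; each row shifts and turns the commanded pose from where the row before left it, along the tool's axes as they then stand; what a row does not reach is not made up. A row lasts 1/10 s, in which the tool goes at most 50 mm and 8.59 degrees, less where a joint would pass 70% of its speed; a pose out of reach is approached as far as the arm can. A call with a number of a shift or a turn outside -1 to 1 is refused whole. A call with a gripper value outside its range is refused whole. "grip" is the finger opening in mm, from 0 to 87, set as the call begins (left out, the last holds). The fingers move at their own pace and stop on an object; the grip force is fixed at half the most. Time passes only in rows, so rows that do not move let the fingers close. It gives the time, the measured TCP pose, the force, the opening and the grip force at its end, in the units of the state.
- sense(): the state, without advancing time (a new reading comes with each control period).
- eyes.capture(name): name is "scene" or "top"; returns the picture (400x640x3 uint8, blue, green, red); there is no depth.
- eyes.get_calibration(name): a dict with "camera_matrix" (3x3 intrinsics, pixels), "k1" (the pictures are not rectified: a ray, as slopes to the right and down, at radius r is drawn at 1 + k1 r^2 times it, then the intrinsics apply), "R" (3x3) and "t" (3): a world point X has camera coordinates R X + t. Camera axes: x right, y down, z forward; pixel columns grow to the right and rows downward; lengths in m; the calibration is good to about 2 mm. A picture is of the moment at which its call begins. get_calibration takes no time and is no camera call.
- r.finish_job(): hands the job in; it is judged then, once.
Trained networks look in the newest picture that a camera, given by its name, has taken for a name from the list of things; names that differ only in an ending like _2 or _b are one class to them, and where a whole thing is asked for, a point or a joint stands for the part that bears it (a point fixed in the world has none). Each returns a list of dicts, best first, with "conf" (0 to 1); they miss things now and then, are a little off and sometimes report something else, mostly with a low value. They report only what shows in the picture. A call takes as long as a camera call. They do not tell look-alikes from the thing itself.
- eyes.spot_in(camera, name): "centre" ([x, y, z] in m, in world coordinates, good to about 4 mm: the middle of the surface that is visible of it).
- eyes.outline_of(camera, name): "mask" (400x640 bool, what is visible of it).
The state is a dict: "time_s": time; "joints": joint angles; "joint_velocities": joint speeds; "effort": joint torques, N m; "tcp_pos": TCP position; "ee_rot": TCP orientation; "wrist_force": force on the tool from outside, world axes, zero at the start; "moment": the same for the moment, N m; "gripper_width": opening from 0.0 (shut) to 1.0 (fully open); "gripper_force": force on a finger pad.
Only numpy, scipy, OpenCV 4.12 (cv2) and the standard library are available. Lean on these libraries where they do the work, as an engineer would, in place of code of your own. Each camera call takes 0.05 s, during which the arm holds its last target. There are 200 camera calls.

## Working session

There is one attempt and no reset: what is moved stays moved. The work goes in short steps, Python scripts to look and compute and a tool call to move; the robot and the scene stay as the last step left them, time stands still between calls to the robot, and variables do not carry over. Pictures are saved under pics/ and viewed, at most 14 in all, crops included, and the job is handed in when it is done.

Besides the shell and the picture viewer there is one more tool, called after "Call:" as name(argument=value, ...) on one line, values as JSON. jog_arm: Moves the arm, as the interface text tells. Its arguments: {"type":"object","properties":{"increments":{"type":"array"},"grip":{"type":"number"}},"required":["increments"]}

```bash
ls; mkdir -p pics; cat > h.py <<'E'
import numpy as np, cv2
from station import sense, eyes, r
def ray(cam,uv):
    c=eyes.get_calibration(cam); K=np.array(c["camera_matrix"]);R=np.array(c["R"]);t=np.array(c["t"])
    p=cv2.undistortPoints(np.array(uv,float).reshape(-1,1,2),K,np.array([c["k1"],0,0,0,0.])).reshape(-1,2)
    d=np.c_[p,np.ones(len(p))]@R; o=-R.T@t
    return o,d
def at_z(cam,uv,z):
    o,d=ray(cam,uv); return o+d*((z-o[2])/d[:,2])[:,None]
def proj(cam,X):
    c=eyes.get_calibration(cam); R=np.array(c["R"])
    return cv2.projectPoints(np.array(X,float).reshape(-1,1,3),cv2.Rodrigues(R)[0],np.array(c["t"],float),np.array(c["camera_matrix"]),np.array([c["k1"],0,0,0,0.]))[0].reshape(-1,2)
E
python3 - <<'E'
from h import *
for c in("scene","top"):
    cv2.imwrite(f"pics/{c}0.png",eyes.capture(c))
    k=eyes.get_calibration(c); print(c,-np.array(k["R"]).T@np.array(k["t"]),k["k1"],np.array(k["camera_matrix"])[0,0])
    for n in("base","fader","hood","hood_bar","fresh_a","tray","mat","tape","measure","adhesive"):
        print(n,[(np.round(d["centre"],3).tolist(),round(d["conf"],2)) for d in eyes.spot_in(c,n)][:5])
s=sense();print(s)
E
```

```text
pics
scene [1.67297172 0.37600484 1.03479235] -0.11332989204591529 444.37628219485265
base [([0.691, 0.055, 0.05], 0.88)]
fader [([0.69, 0.053, 0.048], 0.18)]
hood [([0.647, 0.022, 0.138], 0.98), ([0.57, -0.273, 0.012], 0.29)]
hood_bar [([0.646, 0.024, 0.144], 0.75)]
fresh_a [([0.571, -0.271, 0.014], 0.85), ([0.342, -0.276, 0.014], 0.69), ([0.528, -0.489, 0.017], 0.64), ([0.723, -0.457, 0.01], 0.58)]
tray [([0.39, 0.344, 0.008], 0.95)]
mat [([0.612, 0.341, 0.002], 0.86)]
tape [([0.462, 0.608, 0.024], 0.73)]
measure [([0.39, 0.346, 0.005], 0.7), ([0.798, 0.186, 0.057], 0.59)]
adhesive [([0.787, -0.209, 0.081], 0.8)]
top [ 0.26907648 -0.03841366  2.0357984 ] -0.13029567984633528 462.4998771103553
base [([0.484, 0.012, 0.05], 0.69)]
fader [([0.402, 0.347, 0.004], 0.36)]
hood [([0.585, 0.013, 0.144], 0.78)]
hood_bar [([0.584, 0.011, 0.151], 0.79), ([0.765, 0.182, 0.061], 0.74), ([0.485, 0.011, 0.052], 0.18)]
fresh_a [([0.528, -0.667, 0.005], 0.77), ([0.338, -0.28, 0.006], 0.75), ([0.726, -0.461, 0.006], 0.67), ([0.518, -0.486, 0.002], 0.57), ([0.572, -0.278, 0.004], 0.56)]
tray [([0.4, 0
[... 350 characters left out ...]
661e+01, -1.48170741e+01]), 'joint_velocities': array([-0.03790246, -0.03663598, -0.01151434, -0.06660553,  0.05640351,
        0.04817688]), 'effort': array([ 5.81458735e-04, -3.90479386e+01,  1.87622595e+01,  4.22439069e+00,
        1.54729147e-02, -3.39778057e-05]), 'tcp_pos': array([ 0.2677939 , -0.56469454,  0.40475569]), 'ee_rot': array([[-9.03565870e-01, -4.28449203e-01, -5.54533432e-06],
       [-4.28449203e-01,  9.03565870e-01, -2.43820766e-07],
       [ 5.11503964e-06,  2.15558594e-06, -1.00000000e+00]]), 'wrist_force': array([ 0.33755824, -0.23166375,  0.0626335 ]), 'moment': array([ 0.03082071, -0.0382067 , -0.02601714]), 'gripper_force': 0.0, 'gripper_width': 0.9988698374738119}
```

View pics/top0.png

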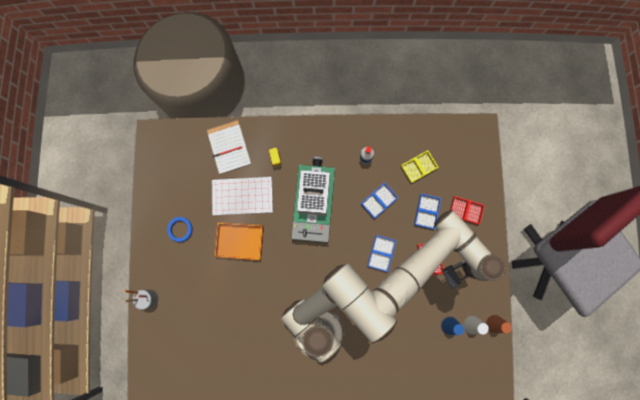

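View pics/scene0.png

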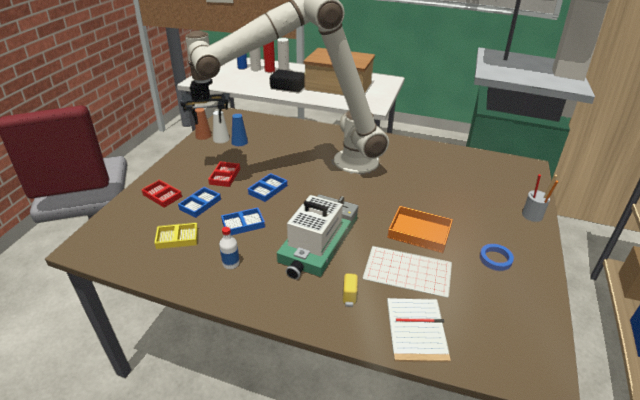

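```bash
cat >> h.py <<'E'
from scipy.optimize import minimize
def boxpts(p,dims,z0=0,off=(0,0)):
    x,y,a=p; L,W,H=dims; c,s=np.cos(a),np.sin(a)
    P=[]
    for sx in(-1,1):
        for sy in(-1,1):
            for z in(z0,z0+H):
                u,v=sx*L/2+off[0],sy*W/2+off[1]; P.append([x+c*u-s*v,y+s*u+c*v,z])
    return np.array(P)
def sil(cam,P,S=4):
    h=cv2.convexHull(((proj(cam,P)+.5)*S-.5).astype(np.float32)); m=np.zeros((400*S,640*S),np.uint8)
    cv2.fillConvexPoly(m,np.round(h*16).astype(np.int32),1,shift=4,lineType=cv2.LINE_8); return cv2.resize(m.astype(np.float32),(640,400),interpolation=cv2.INTER_AREA)
def fit(masks,p0,dims,z0=0,off=(0,0)):
    def f(q):
        e=0
        for cam,m in masks.items():
            s=sil(cam,boxpts([q[0]/100,q[1]/100,q[2]/10],dims,z0,off)); e+=np.abs(s-m).sum()/m.sum()
        return e
    b=None
    for a in p0[2]:
        x0=np.array([p0[0]*100,p0[1]*100,a*10])
        res=minimize(f,x0,method="Nelder-Mead",options=dict(initial_simplex=x0+np.array([[0,0,0],[1.5,0,0],[0,1.5,0],[0,0,2.]]),xatol=.01,fatol=1e-4,maxiter=150))
        if b is None or res.fun<b.fun:b=res
    return b.x[0]/100,b.x[1]/100,np.degrees(b.x[2]/10),b.fun
def masks_near(name,xyz,cams=("scene","top"),tol=12):
    out={}
    for c in cams:
        uv=proj(c,[xyz])[0]; best=None
        for d in eyes.outline_of(c,name):
            m=d["mask"]; v,u=np.nonzero(m)
            if len(u) and np.hypot(u.mean()-uv[0],v.mean()-uv[1])<tol and (best is None or d["conf"]>best[0]): best=(d["conf"],m.astype(np.float32))
        if best: out[c]=best[1]
    return out
E
cat > m1.py <<'E'
from h import *
for c in("scene","top"): eyes.capture(c)
A=np.arange(0,np.pi,np.pi/6)
for n,xyz,d,z0,aa in [("fresh_a",(.342,-.278,.014),(.14,.09,.028),0,A),("fresh_a",(.571,-.275,.014),(.14,.09,.028),0,A),("fresh_a",(.523,-.488,.014),(.14,.09,.028),0,A),
  ("tray",(.395,.345,.01),(.15,.2,.04),0,[0.]),("mat",(.607,.337,0),(.16,.27,.002),0,[0.]),("hood",(.6,.015,.1),(.17,.12,.096),.05,[0.,.1,-.1])]:
    mk=masks_near(n,xyz,tol=15)
    for cs in (list(mk),)+tuple([k] for k in mk):
        if cs: print(n,cs,np.round(fit({k:mk[k] for k in cs},(xyz[0],xyz[1],aa),d,z0),4))
E
time python3 m1.py
python3 - <<'E'
from h import *
t=eyes.capture("top");s=eyes.capture("scene")
a=cv2.resize(t[150:270,200:370],None,fx=4.5,fy=4.5,interpolation=cv2.INTER_CUBIC)
cv2.imwrite("pics/t1.png",a)
b=cv2.resize(s[180:290,250:400],None,fx=5,fy=5,interpolation=cv2.INTER_CUBIC)
cv2.imwrite("pics/s1.png",b)
E
```

```text
fresh_a ['scene', 'top'] [  0.3395  -0.2787 -17.8714   0.1473]
fresh_a ['scene'] [ 3.361000e-01 -2.796000e-01  1.623922e+02  5.360000e-02]
fresh_a ['top'] [  0.3415  -0.2791 -16.9207   0.0713]
fresh_a ['scene', 'top'] [  0.5714  -0.276  130.3385   0.2364]
fresh_a ['scene'] [  0.5671  -0.2762 127.6697   0.1609]
fresh_a ['top'] [ 5.727000e-01 -2.764000e-01  1.300855e+02  4.890000e-02]
fresh_a ['top'] [ 5.201000e-01 -4.866000e-01  1.649444e+02  6.550000e-02]
fresh_a ['top'] [ 5.201000e-01 -4.866000e-01  1.649444e+02  6.550000e-02]
tray ['scene', 'top'] [ 0.4015  0.3419 -4.2773  0.0813]
tray ['scene'] [ 0.4016  0.3417 -4.2721  0.0248]
tray ['top'] [ 0.4006  0.3418 -4.2065  0.0556]
mat ['scene', 'top'] [0.6051 0.335  2.2245 0.0694]
mat ['scene'] [0.6043 0.335  2.3272 0.0348]
mat ['top'] [0.6062 0.3347 1.8091 0.0294]
hood ['scene', 'top'] [ 0.5956  0.0113 -5.0067  0.2151]
hood ['scene'] [ 0.5941  0.0119 -1.78    0.101 ]
hood ['top'] [ 0.5956  0.0113 -5.8576  0.1026]
real	0m59.575s
user	1m17.895s
sys	0m30.486s
```

View pics/t1.png

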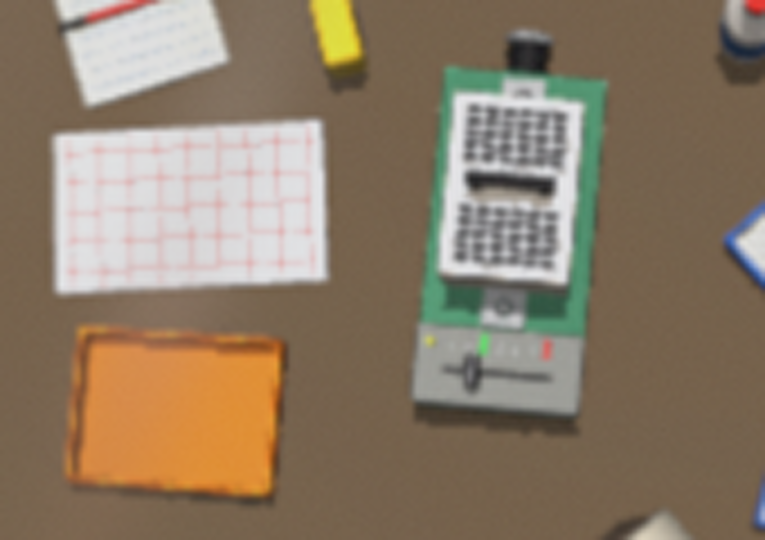

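View pics/s1.png

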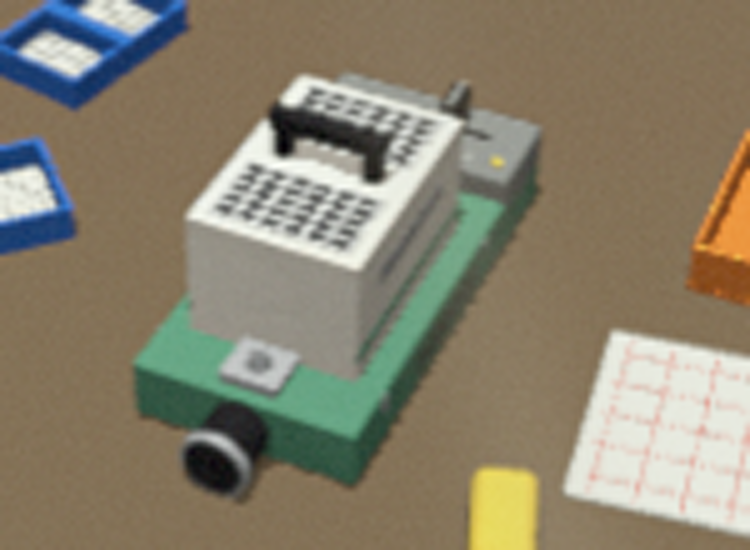

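```bash
cat > m2.py <<'E'
from h import *
T=lambda x,y:(200+(x+.5)/4.5-.5,150+(y+.5)/4.5-.5)
S=lambda x,y:(250+(x+.5)/5-.5,180+(y+.5)/5-.5)
q=[("top","deck L far",T(447,68),.05),("top","deck R far",T(606,80),.05),("top","cons L near",T(414,401),.07),("top","cons R near",T(578,413),.07),
("top","hood FL",T(455,93),.146),("top","hood FR",T(583,101),.146),("top","hood NR",T(569,285),.146),("top","hood NL",T(441,272),.146),
("top","bar L",T(467,180),.182),("top","bar R",T(553,186),.182),("top","slot L",T(443,371),.07),("top","slot R",T(551,378),.07),("top","cap",T(471,372),.101),("top","green",T(484,345),.07),("top","red",T(547,349),.07),("top","peg far hole",T(523,93),.06),("top","peg near",T(504,306),.072),
("scene","deck FR",S(136,366),.05),("scene","deck FL",S(357,444),.05),("scene","cons NL",S(540,127),.07),
("scene","hood FR",S(188,215),.146),("scene","hood FL",S(358,268),.146),("scene","hood NL",S(462,122),.146),("scene","hood NR",S(298,76),.146),
("scene","bar R",S(275,108),.182),("scene","bar L",S(387,142),.182),("scene","peg far",S(260,359),.072),("scene","cap",S(458,86),.101)]
for c,n,uv,z in q: print(c,n,np.round(at_z(c,[uv],z)[0][:2],4))
E
python3 m2.py
```

```text
top deck L far [0.7314 0.0754]
top deck R far [ 0.7168 -0.0799]
top cons L near [0.405  0.1076]
top cons R near [ 0.3915 -0.0473]
top hood FL [0.6851 0.0626]
top hood FR [ 0.6755 -0.0562]
top hood NR [ 0.5039 -0.0405]
top hood NL [0.5176 0.0766]
top bar L [0.5965 0.0503]
top bar R [ 0.5897 -0.0274]
top slot L [0.433  0.0799]
top slot R [ 0.425  -0.0222]
top cap [0.4292 0.0519]
top green [0.4572 0.0408]
top red [ 0.4525 -0.0188]
top peg far hole [0.7029 0.0011]
top peg near [0.4939 0.0214]
scene deck FR [ 0.7185 -0.0761]
scene deck FL [0.7375 0.0806]
scene cons NL [0.4082 0.1099]
scene hood FR [ 0.6724 -0.0553]
scene hood FL [0.685  0.0621]
scene hood NL [0.52   0.0803]
scene hood NR [ 0.5073 -0.0405]
scene bar R [ 0.5928 -0.0257]
scene bar L [0.6029 0.0534]
scene peg far [0.7074 0.0054]
scene cap [0.4212 0.0505]
```

Call:
jog_arm(increments=[[0,0,0,0.966],[0,0,0,0.966],[0,0,0,0.966],[0,0,0,0.966],[0,0,0,0.966],[0,0,0,0.966],[0,0,0,0.966]], grip=60)

```text
time_s: 2.6
tcp_pos: [0.2678, -0.5647, 0.4047]
ee_rot: [[-0.995, 0.101, -0.0], [0.101, 0.995, 0.0], [0.0, 0.0, -1.0]]
wrist_force: [-0.1, 0.2, -1.0]
gripper_width: 0.693
gripper_force: 0.0
```

Call:
jog_arm(increments=[[-0.175,1,0,0],[-0.175,1,0,0],[-0.175,1,0,0],[-0.175,1,0,0],[-0.175,1,0,0],[-0.175,1,0,0],[-0.175,1,0,0],[-0.175,1,0,0],[-0.175,1,0,0],[-0.175,1,0,0]])

```text
time_s: 3.6
tcp_pos: [0.3223, -0.3683, 0.4049]
ee_rot: [[-0.995, 0.098, 0.0], [0.098, 0.995, -0.0], [-0.0, -0.0, -1.0]]
wrist_force: [1.0, 0.1, -0.1]
gripper_width: 0.686
gripper_force: 0.0
```

Call:
jog_arm(increments=[[-0.175,1,0,0],[-0.175,1,0,0],[-0.175,1,0,0],[-0.175,1,0,0],[-0.175,1,0,0],[-0.175,1,0,0],[-0.175,1,0,0],[-0.175,1,0,0],[-0.175,1,0,0],[-0.175,1,0,0]])

```text
time_s: 4.6
tcp_pos: [0.3767, -0.1727, 0.405]
ee_rot: [[-0.995, 0.098, 0.001], [0.098, 0.995, -0.0], [-0.001, 0.0, -1.0]]
wrist_force: [0.3, 1.2, 0.1]
gripper_width: 0.694
gripper_force: 0.0
```

Call:
jog_arm(increments=[[-0.175,1,0,0],[-0.175,1,0,0],[-0.175,1,0,0],[-0.175,1,0,0],[-0.175,1,0,0],[-0.175,1,0,0],[-0.175,1,0,0],[-0.175,1,0,0],[-0.175,1,0,0],[-0.175,1,0,0],[0,0,0,0]])

```text
invalid input
```

```bash
cat >> h.py <<'E'
SEAT=np.array([.5957,.0113]); YAW=-5.6
def B(x,y):
    a=np.radians(YAW); return SEAT+[np.cos(a)*x-np.sin(a)*y,np.sin(a)*x+np.cos(a)*y]
def go(xy,zg,yang):
    "target grasp xy, grasp height, tool-y world angle; prints turn units then shift units (tool frame after the turn)"
    s=sense(); p=s["tcp_pos"]; R=s["ee_rot"]; g=r.tcp_to_grasp
    cur=np.degrees(np.arctan2(R[1,1],R[0,1])); d=(yang-cur+180)%360-180
    a=np.radians(yang); ty=np.array([np.cos(a),np.sin(a)]); tx=np.array([-np.sin(a),np.cos(a)])
    e=np.array(xy)-p[:2]
    print(f"t={s['time_s']:.1f} tcp",np.round(p,4),"yang %.2f"%cur,"j",np.round(s["joints"],0),"w %.1f"%(s["gripper_width"]*87),"gf %.1f"%s["gripper_force"],"F",np.round(s["wrist_force"],1))
    print("turn %.2f  shift x %.2f y %.2f z %.2f"%(-np.radians(d)/.08,e@tx/.02,e@ty/.02,(p[2]-g-zg)/.02))
E
python3 -c "
from h import *
print(B(-.165,.0235),B(-.165,-.045)); go(B(-.165,.0235),.093,84.4)"
```

```text
[0.43378068 0.05078902] [ 0.42709625 -0.01738405]
t=4.6 tcp [ 0.3767 -0.1727  0.405 ] yang 84.38 j [ -2.   1. -27.   0. -62. -94.] w 60.4 gf 0.0 F [0.3 1.2 0.1]
turn -0.01  shift x -1.75 y 11.40 z 7.43
```

Call:
jog_arm(increments=[[-0.146,0.95,0,0],[-0.146,0.95,0,0],[-0.146,0.95,0,0],[-0.146,0.95,0,0],[-0.146,0.95,0,0],[-0.146,0.95,0,0],[-0.146,0.95,0,0],[-0.146,0.95,0,0],[-0.146,0.95,0,0],[-0.146,0.95,0,0]])

```text
time_s: 5.6
tcp_pos: [0.4244, 0.0135, 0.405]
ee_rot: [[-0.995, 0.098, 0.001], [0.098, 0.995, 0.0], [-0.001, 0.0, -1.0]]
wrist_force: [-0.1, -0.3, -0.2]
gripper_width: 0.689
gripper_force: 0.0
```

Call:
jog_arm(increments=[[-0.146,0.95,0,0],[-0.146,0.95,0,0],[0,0,0.7,0],[0,0,1,0],[0,0,1,0],[0,0,1,0],[0,0,1,0],[0,0,0.7,0],[0,0,0.3,0],[0,0,0,0]])

```text
time_s: 6.6
tcp_pos: [0.4339, 0.05, 0.2903]
ee_rot: [[-0.995, 0.098, -0.001], [0.098, 0.995, -0.001], [0.001, -0.001, -1.0]]
wrist_force: [-0.1, 0.4, -0.0]
gripper_width: 0.691
gripper_force: 0.0
```

```bash
python3 - <<'E'
from h import *
go(B(-.165,.0235),.093,84.4)
t=eyes.capture("top");s=eyes.capture("scene")
a=cv2.resize(t[210:270,270:350],None,fx=5,fy=5,interpolation=cv2.INTER_CUBIC)
b=cv2.resize(s[165:245,290:390],None,fx=4,fy=4,interpolation=cv2.INTER_CUBIC)
a=cv2.copyMakeBorder(a,0,20,0,0,cv2.BORDER_CONSTANT)
cv2.imwrite("pics/f1.png",np.hstack([a,b]))
E
```

```text
t=6.6 tcp [0.4339 0.05   0.2903] yang 84.38 j [  28.   11.  -34.    0.  -45. -124.] w 60.1 gf 0.0 F [-0.1  0.4 -0. ]
turn -0.00  shift x 0.01 y 0.04 z 1.69
```

View pics/f1.png

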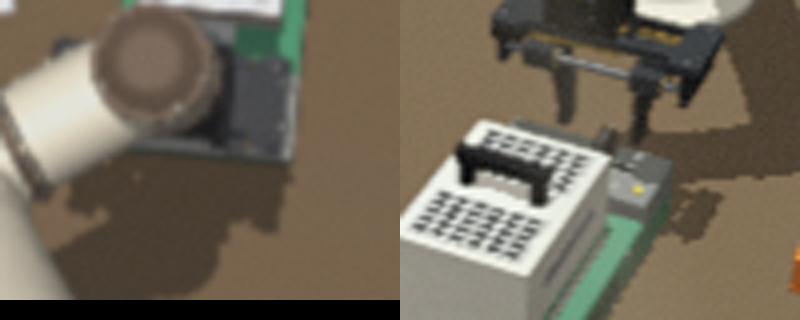

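Call:
jog_arm(increments=[[0,0,0.6,0],[0,0,0.6,0],[0,0,0.4,0],[0,0,0.09,0],[0,0,0,0],[0,0,0,0],[0,0,0,0]])

```text
time_s: 7.4
tcp_pos: [0.4341, 0.0501, 0.2575]
ee_rot: [[-0.995, 0.098, 0.001], [0.098, 0.995, 0.0], [-0.001, 0.001, -1.0]]
wrist_force: [0.6, -0.1, -0.3]
gripper_width: 0.693
gripper_force: 0.0
```

Call:
jog_arm(increments=[[0,0,0,0],[0,0,0,0],[0,0,0,0],[0,0,0,0],[0,0,0,0],[0,0,0,0],[0,0,0,0],[0,0,0,0]], grip=0)

```text
time_s: 8.2
tcp_pos: [0.4339, 0.0501, 0.2569]
ee_rot: [[-0.995, 0.098, 0.0], [0.098, 0.995, 0.0], [0.0, 0.0, -1.0]]
wrist_force: [-0.6, 0.5, 0.4]
gripper_width: 0.159
gripper_force: 30.0
```

Call:
jog_arm(increments=[[0,-0.4,0,0],[0,-0.4,0,0],[0,-0.4,0,0],[0,-0.4,0,0],[0,-0.4,0,0],[0,-0.4,0,0],[0,-0.4,0,0],[0,0,0,0]])

```text
time_s: 9.0
tcp_pos: [0.4282, -0.0069, 0.2569]
ee_rot: [[-0.995, 0.099, -0.001], [0.099, 0.995, -0.001], [0.001, -0.001, -1.0]]
wrist_force: [0.0, -1.3, -0.1]
gripper_width: 0.162
gripper_force: 30.0
```

```bash
python3 -c "
from h import *
go(B(-.165,-.045),.093,84.4);print(sense()['effort'])"
```

```text
t=9.0 tcp [ 0.4282 -0.0069  0.2569] yang 84.31 j [  21.   14.  -38.    0.  -39. -117.] w 14.1 gf 30.0 F [ 0.  -1.3 -0.1]
turn -0.02  shift x 0.00 y -0.53 z 0.02
[  0.52509326 -25.26031673  13.0313158    2.63592035   0.18697613
   0.09686102]
```

Call:
jog_arm(increments=[[0,-0.2,0,0],[0,-0.2,0,0],[0,0,0,0],[0,0,0,0]])

```text
time_s: 9.4
tcp_pos: [0.4275, -0.014, 0.2569]
ee_rot: [[-0.995, 0.098, -0.001], [0.098, 0.995, -0.001], [0.001, -0.001, -1.0]]
wrist_force: [-2.4, -1.4, 1.7]
gripper_width: 0.156
gripper_force: 30.0
```

Call:
jog_arm(increments=[[0,-0.1,0,0],[0,0,0,0],[0,0,0,0]])

```text
time_s: 9.7
tcp_pos: [0.4273, -0.0157, 0.2569]
ee_rot: [[-0.995, 0.098, -0.001], [0.098, 0.995, -0.0], [0.001, -0.0, -1.0]]
wrist_force: [-2.2, 0.4, 2.3]
gripper_width: 0.159
gripper_force: 30.0
```

Call:
jog_arm(increments=[[0,-0.08,0,0],[0,0,0,0],[0,0,0,0]])

```text
time_s: 10.0
tcp_pos: [0.4271, -0.0167, 0.2569]
ee_rot: [[-0.995, 0.098, 0.0], [0.098, 0.995, 0.002], [0.0, 0.002, -1.0]]
wrist_force: [-4.4, 5.4, 3.1]
gripper_width: 0.16
gripper_force: 30.0
```

Call:
jog_arm(increments=[[0,-0.05,0,0],[0,0,0,0],[0,0,0,0]])

```text
time_s: 10.3
tcp_pos: [0.427, -0.017, 0.2569]
ee_rot: [[-0.995, 0.099, 0.001], [0.099, 0.995, 0.003], [-0.0, 0.003, -1.0]]
wrist_force: [-4.7, 12.8, 3.8]
gripper_width: 0.157
gripper_force: 30.0
```

Call:
jog_arm(increments=[[0,0,0,0],[0,0,0,0],[0,0,0,0],[0,0,0,0]], grip=45)

```text
time_s: 10.7
tcp_pos: [0.4274, -0.0184, 0.257]
ee_rot: [[-0.995, 0.098, 0.001], [0.098, 0.995, -0.0], [-0.001, 0.0, -1.0]]
wrist_force: [0.1, -0.5, 0.7]
gripper_width: 0.435
gripper_force: 0.0
```

Call:
jog_arm(increments=[[0,0,-0.5,0],[0,0,-1,0],[0,0,-1,0],[0,0,-1,0],[0,0,-1,0],[0,0,-1,0],[0,0,-1,0],[0,0,0,0]])

```text
time_s: 11.5
tcp_pos: [0.4277, -0.0184, 0.3903]
ee_rot: [[-0.995, 0.098, 0.007], [0.098, 0.995, 0.001], [-0.007, 0.002, -1.0]]
wrist_force: [0.3, -0.5, 1.0]
gripper_width: 0.515
gripper_force: 0.0
```

```bash
python3 -c "
from h import *
go(B(0,0),.176,174.4);"
```

```text
t=11.5 tcp [ 0.4277 -0.0184  0.3903] yang 84.40 j [  19.    3.  -27.    0.  -60. -115.] w 44.8 gf 0.0 F [ 0.3 -0.5  1. ]
turn -19.64  shift x -2.30 y -8.21 z 2.54
```

Call:
jog_arm(increments=[[0,0,0,-0.98],[0,0,0,-0.98],[0,0,0,-0.98],[0,0,0,-0.98],[0,0,0,-0.98],[0,0,0,-0.98],[0,0,0,-0.98],[0,0,0,-0.98],[0,0,0,-0.98],[0,0,0,-0.98]])

```text
time_s: 12.5
tcp_pos: [0.4268, -0.0185, 0.3864]
ee_rot: [[-0.772, -0.636, -0.001], [-0.636, 0.772, -0.0], [0.001, 0.001, -1.0]]
wrist_force: [0.7, -0.6, 0.1]
gripper_width: 0.518
gripper_force: 0.0
```

Call:
jog_arm(increments=[[0,0,0,-0.985],[0,0,0,-0.985],[0,0,0,-0.985],[0,0,0,-0.985],[0,0,0,-0.985],[0,0,0,-0.985],[0,0,0,-0.985],[0,0,0,-0.985],[0,0,0,-0.98],[0,0,0,-0.98]])

```text
time_s: 13.5
tcp_pos: [0.4268, -0.0184, 0.3864]
ee_rot: [[-0.095, -0.996, -0.001], [-0.996, 0.095, -0.0], [0.0, 0.001, -1.0]]
wrist_force: [0.4, -0.5, 0.5]
gripper_width: 0.522
gripper_force: 0.0
```

Call:
jog_arm(increments=[[-0.255,-0.91,0,0],[-0.255,-0.91,0,0],[-0.255,-0.91,0,0],[-0.255,-0.91,0,0],[-0.255,-0.91,0,0],[-0.255,-0.91,0,0],[-0.255,-0.91,0,0],[-0.255,-0.91,0,0],[-0.255,-0.91,0,0],[0,0,0,0]])

```text
time_s: 14.5
tcp_pos: [0.5961, 0.0116, 0.3855]
ee_rot: [[-0.098, -0.995, -0.001], [-0.995, 0.098, -0.0], [0.0, 0.001, -1.0]]
wrist_force: [0.4, -0.3, -0.2]
gripper_width: 0.516
gripper_force: 0.0
```

Call:
jog_arm(increments=[[0,0,0,0],[0,0,0,0],[0,0,0,0]])

```text
time_s: 14.8
tcp_pos: [0.5939, 0.0112, 0.3871]
ee_rot: [[-0.098, -0.995, -0.0], [-0.995, 0.098, 0.0], [-0.0, 0.0, -1.0]]
wrist_force: [-0.8, -0.0, -0.2]
gripper_width: 0.515
gripper_force: 0.0
```

```bash
python3 - <<'E'
from h import *
go(B(0,0),.176,174.4)
s=eyes.capture("scene")
b=cv2.resize(s[130:250,270:390],None,fx=4,fy=4,interpolation=cv2.INTER_CUBIC)
cv2.imwrite("pics/h1.png",b)
E
```

```text
t=14.8 tcp [0.5939 0.0112 0.3871] yang 174.39 j [ 17.  20.  -6.  -0. -65. -22.] w 44.8 gf 0.0 F [-0.8 -0.  -0.2]
turn -0.00  shift x -0.01 y -0.09 z 2.38
```

View pics/h1.png

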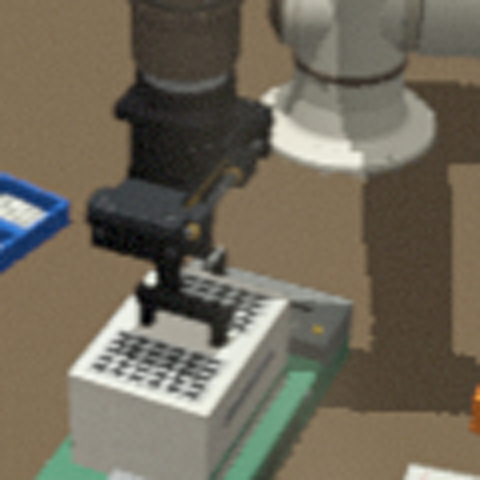

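Call:
jog_arm(increments=[[0,-0.09,0.5,0],[0,0,0.6,0],[0,0,0.6,0],[0,0,0.5,0],[0,0,0.2,0],[0,0,0,0],[0,0,0,0]])

```text
time_s: 15.55
tcp_pos: [0.5967, 0.0113, 0.3391]
ee_rot: [[-0.097, -0.995, 0.0], [-0.995, 0.097, -0.0], [0.0, -0.001, -1.0]]
wrist_force: [0.8, 0.4, -0.4]
gripper_width: 0.52
gripper_force: 0.0
```

Call:
jog_arm(increments=[[0,0,0,0],[0,0,0,0],[0,0,0,0],[0,0,0,0],[0,0,0,0],[0,0,0,0],[0,0,0,0]], grip=0)

```text
time_s: 16.25
tcp_pos: [0.596, 0.0112, 0.339]
ee_rot: [[-0.098, -0.995, -0.001], [-0.995, 0.098, -0.0], [0.0, 0.001, -1.0]]
wrist_force: [-3.2, 1.4, 2.4]
gripper_width: 0.158
gripper_force: 30.0
```

```bash
python3 -c "
from h import *
go(B(0,0),.175,174.4);print(sense()['moment'])"
```

```text
t=16.2 tcp [0.596  0.0112 0.339 ] yang 174.39 j [ 17.  22.  -9.  -0. -59. -22.] w 13.8 gf 30.0 F [-3.2  1.4  2.4]
turn -0.00  shift x -0.00 y 0.02 z 0.03
[ 0.23160548  1.0435027  -0.05391943]
```

Call:
jog_arm(increments=[[0,0,-0.2,0],[0,0,-0.4,0],[0,0,-0.5,0],[0,0,-0.5,0],[0,0,-0.7,0],[0,0,-0.9,0],[0,0,-0.9,0],[0,0,-0.9,0],[0,0,-0.9,0],[0,0,-0.7,0]])

```text
time_s: 17.25
tcp_pos: [0.5963, 0.0111, 0.473]
ee_rot: [[-0.098, -0.995, 0.002], [-0.995, 0.098, 0.0], [-0.001, -0.002, -1.0]]
wrist_force: [0.7, -0.3, -4.7]
gripper_width: 0.157
gripper_force: 30.0
```

Call:
jog_arm(increments=[[0,0,0,0.3],[0,0,0,0.7],[0,0,0,0.9],[0,0,0,0.9],[0,0,0,0.9],[0,0,0,0.9],[0,0,0,0.9],[0,0,0,0.9],[0,0,0,0.9],[0,0,0,0.9]])

```text
time_s: 18.25
tcp_pos: [0.5963, 0.0112, 0.47]
ee_rot: [[-0.687, -0.726, -0.002], [-0.726, 0.687, 0.0], [0.001, 0.001, -1.0]]
wrist_force: [0.7, 0.4, -5.5]
gripper_width: 0.158
gripper_force: 30.0
```

Call:
jog_arm(increments=[[0,0,0,0.9],[0,0,0,0.9],[0,0,0,0.9],[0,0,0,0.9],[0,0,0,0.9],[0,0,0,0.9],[0,0,0,0.9],[0,0,0,0.9],[0,0,0,0.9],[0,0,0,0.9]])

```text
time_s: 19.25
tcp_pos: [0.5963, 0.0113, 0.4699]
ee_rot: [[-0.996, -0.093, -0.002], [-0.093, 0.996, 0.0], [0.002, 0.0, -1.0]]
wrist_force: [0.3, -0.5, -6.1]
gripper_width: 0.158
gripper_force: 30.0
```

Call:
jog_arm(increments=[[0,0,0,0.7],[0,0,0,0.04],[0,0,0,0],[0,0,0,0]])

```text
time_s: 19.65
tcp_pos: [0.5964, 0.0113, 0.4707]
ee_rot: [[-0.999, -0.038, -0.0], [-0.038, 0.999, 0.0], [0.0, 0.0, -1.0]]
wrist_force: [-0.7, -0.4, -6.6]
gripper_width: 0.155
gripper_force: 30.0
```

```bash
python3 -c "
from h import *
go((.605,.335),.292-.164,92.2)"
```

```text
t=19.6 tcp [0.5964 0.0113 0.4707] yang 92.20 j [  17.   17.    3.   -0.  -76. -104.] w 13.5 gf 30.0 F [-0.7 -0.4 -6.6]
turn -0.00  shift x -1.05 y 16.16 z 8.96
```

Call:
jog_arm(increments=[[0,0.3,0,0],[0,0.6,0,0],[-0.1,0.9,0,0],[-0.1,0.9,0,0],[-0.1,0.9,0,0],[-0.1,0.9,0,0],[-0.1,0.9,0,0],[-0.1,0.9,0,0],[-0.1,0.9,0,0],[-0.1,0.9,0,0]])

```text
time_s: 20.65
tcp_pos: [0.6064, 0.1753, 0.4709]
ee_rot: [[-0.999, -0.038, 0.0], [-0.038, 0.999, 0.0], [-0.0, 0.0, -1.0]]
wrist_force: [0.6, 0.1, -5.0]
gripper_width: 0.158
gripper_force: 30.0
```

Call:
jog_arm(increments=[[-0.1,0.9,0,0],[-0.1,0.9,0,0],[-0.05,0.9,0,0],[0,0.9,0,0],[0,0.9,0,0],[0,0.9,0,0],[0,0.9,0,0],[0,0.8,0,0],[0,0.6,0,0],[0,0.36,0,0]])

```text
time_s: 21.65
tcp_pos: [0.6051, 0.3364, 0.4706]
ee_rot: [[-0.999, -0.039, -0.0], [-0.039, 0.999, -0.0], [0.0, -0.0, -1.0]]
wrist_force: [0.4, -0.1, -5.8]
gripper_width: 0.154
gripper_force: 30.0
```

Call:
jog_arm(increments=[[0,0,0.4,0],[0,0,0.8,0],[0,0,0.8,0],[0,0,0.8,0],[0,0,0.8,0],[0,0,0.8,0],[0,0,0.8,0],[0,0,0.8,0],[0,0,0.8,0],[0,0,0.6,0]])

```text
time_s: 22.65
tcp_pos: [0.6051, 0.334, 0.3214]
ee_rot: [[-0.999, -0.037, -0.002], [-0.037, 0.999, -0.001], [0.002, -0.001, -1.0]]
wrist_force: [0.0, -0.2, -6.0]
gripper_width: 0.158
gripper_force: 30.0
```

Call:
jog_arm(increments=[[0,0,0.4,0],[0,0,0,0],[0,0,0,0]])

```text
time_s: 22.95
tcp_pos: [0.6055, 0.335, 0.3155]
ee_rot: [[-0.999, -0.038, 0.001], [-0.038, 0.999, 0.0], [-0.001, 0.0, -1.0]]
wrist_force: [0.2, -0.4, -5.7]
gripper_width: 0.159
gripper_force: 30.0
```

```bash
python3 -c "
from h import *
go((.605,.335),.292-.164,92.2)"
```

```text
t=22.9 tcp [0.6055 0.335  0.3155] yang 92.17 j [  42.   32.    4.    0.  -62. -130.] w 13.9 gf 30.0 F [ 0.2 -0.4 -5.7]
turn -0.01  shift x 0.02 y 0.00 z 1.20
```

Call:
jog_arm(increments=[[0,0,0.5,0],[0,0,0.4,0],[0,0,0.2,0],[0,0,0,0],[0,0,0,0]])

```text
time_s: 23.45
tcp_pos: [0.6053, 0.3351, 0.2929]
ee_rot: [[-0.999, -0.038, 0.0], [-0.038, 0.999, -0.0], [-0.0, -0.0, -1.0]]
wrist_force: [0.7, -0.6, -5.7]
gripper_width: 0.158
gripper_force: 30.0
```

Call:
jog_arm(increments=[[0,0,0.08,0],[0,0,0.05,0],[0,0,0,0],[0,0,0,0]])

```text
time_s: 23.85
tcp_pos: [0.6053, 0.3351, 0.2911]
ee_rot: [[-0.999, -0.038, 0.001], [-0.038, 0.999, 0.001], [-0.001, 0.001, -1.0]]
wrist_force: [-0.1, 0.1, -1.6]
gripper_width: 0.154
gripper_force: 30.0
```

Call:
jog_arm(increments=[[0,0,0,0],[0,0,0,0],[0,0,0,0],[0,0,0,0],[0,0,0,0]], grip=45)

```text
time_s: 24.35
tcp_pos: [0.6053, 0.3351, 0.2906]
ee_rot: [[-0.999, -0.038, 0.0], [-0.038, 0.999, 0.0], [-0.0, 0.0, -1.0]]
wrist_force: [-0.3, -0.2, -0.3]
gripper_width: 0.487
gripper_force: 0.0
```

Call:
jog_arm(increments=[[0,0,-0.4,0],[0,0,-0.8,0],[0,0,-0.9,0],[0,0,-0.9,0],[0,0,-0.9,0],[0,0,0,0]])

```text
time_s: 24.95
tcp_pos: [0.6057, 0.3352, 0.3724]
ee_rot: [[-0.999, -0.038, 0.006], [-0.038, 0.999, 0.004], [-0.006, 0.004, -1.0]]
wrist_force: [0.4, 0.4, 0.7]
gripper_width: 0.518
gripper_force: 0.0
```

```bash
python3 - <<'E'
from h import *
go(B(0,0),.077,174.4)
eyes.capture("top");s=eyes.capture("scene")
for c in("scene","top"):
    print([(np.round(d["centre"],3).tolist(),round(d["conf"],2)) for d in eyes.spot_in(c,"spent")][:4])
b=cv2.resize(s[160:320,250:460],None,fx=3.5,fy=3.5,interpolation=cv2.INTER_CUBIC)
cv2.imwrite("pics/sp1.png",b)
E
```

```text
t=24.9 tcp [0.6057 0.3352 0.3724] yang 92.19 j [  42.   30.    8.    0.  -68. -130.] w 45.1 gf 0.0 F [0.4 0.4 0.7]
turn -17.94  shift x 16.17 y -1.08 z 6.59
[([0.599, 0.009, 0.061], 0.79)]
[([0.593, 0.01, 0.053], 0.81), ([0.521, 0.017, 0.048], 0.52), ([0.426, 0.641, 0.025], 0.37)]
```

View pics/sp1.png

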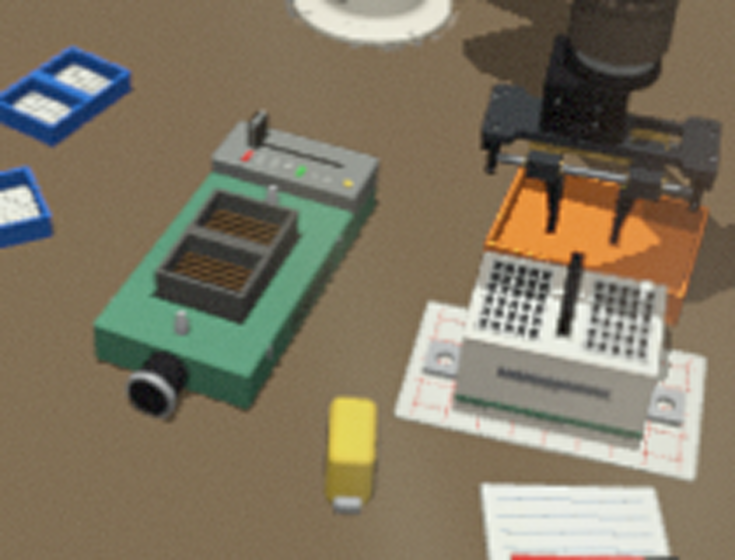

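```bash
python3 - <<'E'
from h import *
T=lambda x,y:(250+(x+.5)/3.5-.5,160+(y+.5)/3.5-.5)
for n,uv in(("far",(181,313)),("near",(272,186))):
    p=at_z("scene",[T(*uv)],.072)[0]; print(n,np.round(p,4),"expect",np.round(B(.103 if n=="far" else -.103,0),4))
mk=masks_near("spent",(.596,.011,.064),tol=15)
for k in mk: print(k,np.round(fit({k:mk[k]},(.596,.011,[-.1]),(.14,.09,.028),.05),4))
E
```

```text
far [0.6975 0.0009 0.072 ] expect [0.6982 0.0012]
near [0.4909 0.0215 0.072 ] expect [0.4932 0.0214]
scene [ 0.5919  0.0093 -2.7417  0.0578]
top [ 0.5931  0.0103 -4.7234  0.1345]
```

Call:
jog_arm(increments=[[0,0,0,-0.9],[0,0,0,-0.9],[0,0,0,-0.9],[0,0,0,-0.9],[0,0,0,-0.9],[0,0,0,-0.9],[0,0,0,-0.9],[0,0,0,-0.9],[0,0,0,-0.9],[0,0,0,-0.9]])

```text
time_s: 26.25
tcp_pos: [0.6052, 0.335, 0.3673]
ee_rot: [[-0.724, -0.689, -0.001], [-0.689, 0.724, -0.001], [0.002, 0.0, -1.0]]
wrist_force: [0.1, 0.0, 0.5]
gripper_width: 0.515
gripper_force: 0.0
```

Call:
jog_arm(increments=[[0,0,0,-0.9],[0,0,0,-0.9],[0,0,0,-0.9],[0,0,0,-0.9],[0,0,0,-0.9],[0,0,0,-0.9],[0,0,0,-0.9],[0,0,0,-0.9],[0,0,0,-0.74],[0,0,0,0]])

```text
time_s: 27.25
tcp_pos: [0.6052, 0.335, 0.3674]
ee_rot: [[-0.177, -0.984, -0.001], [-0.984, 0.177, -0.001], [0.001, 0.001, -1.0]]
wrist_force: [-0.3, -0.0, 0.1]
gripper_width: 0.518
gripper_force: 0.0
```

Call:
jog_arm(increments=[[0.95,-0.065,0,0],[0.95,-0.065,0,0],[0.95,-0.065,0,0],[0.95,-0.065,0,0],[0.95,-0.065,0,0],[0.95,-0.065,0,0],[0.95,-0.065,0,0],[0.95,-0.065,0,0],[0.95,-0.065,0,0],[0.95,-0.065,0,0]])

```text
time_s: 28.25
tcp_pos: [0.5842, 0.1441, 0.3684]
ee_rot: [[-0.177, -0.984, 0.0], [-0.984, 0.177, -0.0], [-0.0, -0.0, -1.0]]
wrist_force: [0.4, -0.7, 0.9]
gripper_width: 0.519
gripper_force: 0.0
```

Call:
jog_arm(increments=[[0.95,-0.065,0,0],[0.95,-0.065,0,0],[0.95,-0.065,0,0],[0.95,-0.065,0,0],[0.95,-0.065,0,0],[0.95,-0.065,0,0],[0.95,-0.065,0,0],[0,0,0,0],[0,0,0,0]])

```text
time_s: 29.15
tcp_pos: [0.5698, 0.0125, 0.3684]
ee_rot: [[-0.178, -0.984, 0.0], [-0.984, 0.178, 0.0], [-0.0, -0.0, -1.0]]
wrist_force: [0.0, -0.0, -0.2]
gripper_width: 0.516
gripper_force: 0.0
```

```bash
python3 -c "
from h import *
go(B(0,0),.077,174.4)"
```

```text
t=29.1 tcp [0.5698 0.0125 0.3684] yang 169.76 j [ 18.  18. -11.  -0. -61. -28.] w 44.9 gf 0.0 F [ 0.  -0.  -0.2]
turn -1.01  shift x -0.07 y -1.29 z 6.39
```

Call:
jog_arm(increments=[[0,0,0,-0.9],[0,-0.6,0,-0.11],[-0.07,-0.69,0.5,0],[0,0,0.9,0],[0,0,0.9,0],[0,0,0.9,0],[0,0,0.9,0],[0,0,0.9,0],[0,0,0.6,0],[0,0,0.4,0]])

```text
time_s: 30.15
tcp_pos: [0.5961, 0.0123, 0.2471]
ee_rot: [[-0.097, -0.995, -0.001], [-0.995, 0.097, -0.0], [0.0, 0.001, -1.0]]
wrist_force: [0.5, -0.3, 0.4]
gripper_width: 0.519
gripper_force: 0.0
```

Call:
jog_arm(increments=[[0,0,0.3,0],[0,0,0.1,0],[0,0,0,0],[0,0,0,0],[0,0,0,0]])

```text
time_s: 30.65
tcp_pos: [0.5958, 0.012, 0.241]
ee_rot: [[-0.097, -0.995, 0.001], [-0.995, 0.097, 0.0], [-0.0, -0.001, -1.0]]
wrist_force: [0.8, 0.8, -0.6]
gripper_width: 0.519
gripper_force: 0.0
```

Call:
jog_arm(increments=[[0,0,0,0],[0,0,0,0],[0,0,0,0],[0,0,0,0],[0,0,0,0],[0,0,0,0],[0,0,0,0]], grip=0)

```text
time_s: 31.35
tcp_pos: [0.5953, 0.0119, 0.2403]
ee_rot: [[-0.097, -0.995, -0.001], [-0.995, 0.097, -0.0], [0.0, 0.001, -1.0]]
wrist_force: [-1.6, 0.3, 2.4]
gripper_width: 0.158
gripper_force: 30.0
```

Call:
jog_arm(increments=[[0,0,-0.2,0],[0,0,-0.5,0],[0,0,-0.8,0],[0,0,-0.9,0],[0,0,-0.9,0],[0,0,-0.9,0],[0,0,-0.8,0],[0,0,0,0],[0,0,0,0]])

```text
time_s: 32.25
tcp_pos: [0.5955, 0.012, 0.3405]
ee_rot: [[-0.097, -0.995, 0.001], [-0.995, 0.097, 0.001], [-0.001, -0.001, -1.0]]
wrist_force: [-0.1, -0.1, -2.8]
gripper_width: 0.162
gripper_force: 30.0
```

```bash
python3 -c "
from h import *
go((.401,.342),.034,85.8)"
```

```text
t=32.2 tcp [0.5955 0.012  0.3405] yang 174.43 j [ 17.  22.  -9.  -0. -59. -22.] w 14.1 gf 30.0 F [-0.1 -0.1 -2.8]
turn 19.34  shift x 10.91 y 15.75 z 7.15
```

Call:
jog_arm(increments=[[0,0,-0.5,0.97],[0,0,-0.5,0.97],[0,0,-0.5,0.97],[0,0,0,0.97],[0,0,0,0.97],[0,0,0,0.97],[0,0,0,0.97],[0,0,0,0.97],[0,0,0,0.97],[0,0,0,0.97]])

```text
time_s: 33.25
tcp_pos: [0.5954, 0.0119, 0.3687]
ee_rot: [[-0.768, -0.64, -0.003], [-0.64, 0.768, -0.0], [0.002, 0.001, -1.0]]
wrist_force: [0.7, -0.6, -1.6]
gripper_width: 0.16
gripper_force: 30.0
```

Call:
jog_arm(increments=[[0,0,0,0.97],[0,0,0,0.97],[0,0,0,0.97],[0,0,0,0.97],[0,0,0,0.97],[0,0,0,0.97],[0,0,0,0.97],[0,0,0,0.97],[0,0,0,0.97],[0,0,0,0.91]])

```text
time_s: 34.25
tcp_pos: [0.5954, 0.0119, 0.3687]
ee_rot: [[-0.997, 0.077, -0.003], [0.077, 0.997, -0.0], [0.003, -0.001, -1.0]]
wrist_force: [-0.1, -0.3, -1.2]
gripper_width: 0.158
gripper_force: 30.0
```

Call:
jog_arm(increments=[[0.64,0.925,0,0],[0.64,0.925,0,0],[0.64,0.925,0,0],[0.64,0.925,0,0],[0.64,0.925,0,0],[0.64,0.925,0,0],[0.64,0.925,0,0],[0.64,0.925,0,0],[0.64,0.925,0,0],[0.64,0.925,0,0]])

```text
time_s: 35.25
tcp_pos: [0.4808, 0.2065, 0.369]
ee_rot: [[-0.997, 0.074, -0.002], [0.074, 0.997, -0.001], [0.002, -0.001, -1.0]]
wrist_force: [0.0, 0.7, -1.8]
gripper_width: 0.161
gripper_force: 30.0
```

Call:
jog_arm(increments=[[0.64,0.925,0,0],[0.64,0.925,0,0],[0.64,0.925,0,0],[0.64,0.925,0,0],[0.64,0.925,0,0],[0.64,0.925,0,0],[0.64,0.925,0,0],[0,0,0,0],[0,0,0,0]])

```text
time_s: 36.15
tcp_pos: [0.4014, 0.3416, 0.3693]
ee_rot: [[-0.997, 0.072, -0.001], [0.072, 0.997, -0.002], [0.001, -0.002, -1.0]]
wrist_force: [-0.1, -0.5, -1.5]
gripper_width: 0.159
gripper_force: 30.0
```

```bash
python3 -c "
from h import *
go((.401,.342),.0325,85.8)"
```

```text
t=36.1 tcp [0.4014 0.3416 0.3693] yang 85.84 j [  58.   14.  -16.   -0.  -60. -152.] w 13.8 gf 30.0 F [-0.1 -0.5 -1.5]
turn 0.01  shift x 0.02 y 0.02 z 8.66
```

Call:
jog_arm(increments=[[0,0,0.5,0],[0,0,0.9,0],[0,0,0.95,0],[0,0,0.95,0],[0,0,0.95,0],[0,0,0.95,0],[0,0,0.95,0],[0,0,0.9,0],[0,0,0.6,0],[0,0,0.5,0]])

```text
time_s: 37.15
tcp_pos: [0.4019, 0.3409, 0.2061]
ee_rot: [[-0.997, 0.074, -0.001], [0.074, 0.997, -0.001], [0.001, -0.001, -1.0]]
wrist_force: [0.1, 0.2, -1.5]
gripper_width: 0.159
gripper_force: 30.0
```

Call:
jog_arm(increments=[[0,0,0.3,0],[0,0,0.2,0],[0,0,0.04,0],[0,0,0,0],[0,0,0,0]])

```text
time_s: 37.65
tcp_pos: [0.4018, 0.3418, 0.1971]
ee_rot: [[-0.997, 0.073, 0.001], [0.073, 0.997, 0.001], [-0.001, 0.001, -1.0]]
wrist_force: [1.0, -0.2, -2.2]
gripper_width: 0.161
gripper_force: 30.0
```

Call:
jog_arm(increments=[[0,0,0,0],[0,0,0,0],[0,0,0,0],[0,0,0,0],[0,0,0,0]], grip=45)

```text
time_s: 38.15
tcp_pos: [0.4017, 0.3416, 0.1967]
ee_rot: [[-0.997, 0.073, 0.0], [0.073, 0.997, 0.0], [-0.0, 0.0, -1.0]]
wrist_force: [-0.5, 0.8, 0.6]
gripper_width: 0.491
gripper_force: 0.0
```

Call:
jog_arm(increments=[[0,0,-0.4,0],[0,0,-0.9,0],[0,0,-1,0],[0,0,-1,0],[0,0,-1,0],[0,0,-1,0],[0,0,-1,0],[0,0,-1,0],[0,0,-1,0],[0,0,0,0]])

```text
time_s: 39.15
tcp_pos: [0.4021, 0.342, 0.3662]
ee_rot: [[-0.997, 0.073, 0.005], [0.073, 0.997, 0.006], [-0.004, 0.006, -1.0]]
wrist_force: [0.5, 0.6, -0.9]
gripper_width: 0.515
gripper_force: 0.0
```

```bash
cat > m3.py <<'E'
from h import *
import sys
ims={c:eyes.capture(c) for c in("scene","top")}
if len(sys.argv)>1: sys.argv[1]
L=[(d["centre"][0],d["centre"][1],c,d["conf"]) for c in ims for d in eyes.spot_in(c,"fresh_a")]
print([(round(a,3),round(b,3),c[0],round(f,2)) for a,b,c,f in L])
M={c:eyes.outline_of(c,"fresh_a") for c in ims}
A=np.arange(0,np.pi,np.pi/6)
for c in ims:
    for d in M[c]:
        m=d["mask"]; v,u=np.nonzero(m)
        if len(u)<60: continue
        blue=ims[c][v,u].astype(float); b=(blue[:,0]-blue[:,2]>40).mean()
        if b<.25: continue
        p=at_z(c,[(u.mean(),v.mean())],.02)[0]
        print(c,round(d["conf"],2),"blue %.2f n %d"%(b,len(u)),np.round(fit({c:m.astype(np.float32)},(p[0],p[1],A),(.14,.09,.028)),4))
E
python3 m3.py; python3 -c "
from h import *
go((.34,-.279),.0265,162.5);cv2.imwrite('pics/tr.png',cv2.resize(np.hstack([eyes.capture('scene')[170:290,330:470],eyes.capture('top')[170:290,200:340]]),None,fx=2.8,fy=2.8,interpolation=cv2.INTER_CUBIC))"
```

```text
[(0.725, -0.459, 's', 0.98), (0.524, -0.656, 's', 0.96), (0.572, -0.269, 's', 0.8), (0.344, -0.28, 's', 0.77), (0.526, -0.492, 's', 0.68), (0.32, -0.491, 's', 0.61), (0.336, -0.281, 't', 0.87), (0.515, -0.488, 't', 0.85), (0.313, -0.496, 't', 0.85), (0.522, -0.662, 't', 0.72), (0.57, -0.277, 't', 0.67), (0.726, -0.459, 't', 0.66)]
scene 0.97 blue 0.62 n 800 [  0.5698  -0.2761 -49.4523   0.0944]
scene 0.67 blue 0.70 n 697 [ 3.39200e-01 -2.80000e-01  1.63868e+02  5.17000e-02]
scene 0.55 blue 0.72 n 756 [ 5.177000e-01 -4.906000e-01  1.655536e+02  4.150000e-02]
top 0.75 blue 0.34 n 726 [  0.5194  -0.4867 -15.0016   0.0534]
top 0.75 blue 0.34 n 656 [  0.5736  -0.2764 -50.0772   0.0517]
t=39.5 tcp [0.4015 0.3414 0.3615] yang 85.79 j [  58.   15.  -17.   -0.  -59. -152.] w 45.0 gf 0.0 F [-0.1  0.1  0.9]
turn -16.74  shift x 30.51 y -6.39 z 8.58Traceback (most recent call last):
  File "m3.py", line 16, in <module>
    print(c,round(d["conf"],2),"blue %.2f n %d"%(b,len(u)),np.round(fit({c:m.astype(np.float32)},(p[0],p[1],A),(.14,.09,.028)),4))
                                                
[... 182 characters left out ...]
x0+np.array([[0,0,0],[1.5,0,0],[0,1.5,0],[0,0,2.]]),xatol=.01,fatol=1e-4,maxiter=150))
    res = _minimize_neldermead(fun, x0, args, callback, bounds=bounds,
                               **options)
    fxr = func(xr)
    fx = function(np.copy(x), *(wrapper_args + args))
  File "h.py", line 29, in f
    s=sil(cam,boxpts([q[0]/100,q[1]/100,q[2]/10],dims,z0,off)); e+=np.abs(s-m).sum()/m.sum()
  File "h.py", line 23, in sil
    h=cv2.convexHull(((proj(cam,P)+.5)*S-.5).astype(np.float32)); m=np.zeros((400*S,640*S),np.uint8)
                       ~~~~^^^^^^^
  File "h.py", line 11, in proj
    c=eyes.get_calibration(cam); R=np.array(c["R"])
ValueError: time passes only in moves, steps and waits
```

View pics/tr.png

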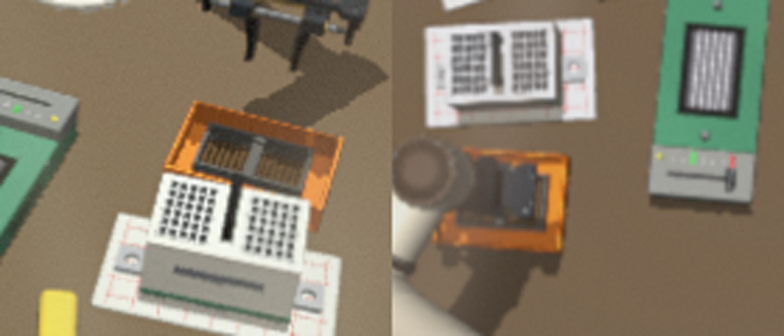

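Call:
jog_arm(increments=[[0,0,0,-0.99],[0,0,0,-0.99],[0,0,0,-0.99],[0,0,0,-0.99],[0,0,0,-0.99],[0,0,0,-0.99],[0,0,0,-0.99],[0,0,0,-0.99],[0,0,0,-0.99],[0,0,0,-0.99]])

```text
time_s: 40.55
tcp_pos: [0.4017, 0.3416, 0.362]
ee_rot: [[-0.751, -0.661, -0.001], [-0.661, 0.751, -0.001], [0.001, -0.0, -1.0]]
wrist_force: [0.2, -0.5, -0.9]
gripper_width: 0.518
gripper_force: 0.0
```

Call:
jog_arm(increments=[[0,0,0,-0.99],[0,0,0,-0.99],[0,0,0,-0.99],[0,0,0,-0.99],[0,0,0,-0.99],[0,0,0,-0.99],[0,0,0,-0.99],[0.95,-0.43,0,0],[0.95,-0.43,0,0],[0.95,-0.43,0,0]])

```text
time_s: 41.55
tcp_pos: [0.4095, 0.2775, 0.3622]
ee_rot: [[-0.295, -0.956, -0.001], [-0.956, 0.295, -0.001], [0.001, 0.0, -1.0]]
wrist_force: [0.0, -0.2, 0.1]
gripper_width: 0.522
gripper_force: 0.0
```

Call:
jog_arm(increments=[[0.95,-0.43,0,0],[0.95,-0.43,0,0],[0.95,-0.43,0,0],[0.95,-0.43,0,0],[0.95,-0.43,0,0],[0.95,-0.43,0,0],[0.95,-0.43,0,0],[0.95,-0.43,0,0],[0.95,-0.43,0,0],[0.95,-0.43,0,0]])

```text
time_s: 42.55
tcp_pos: [0.4354, 0.0704, 0.3625]
ee_rot: [[-0.295, -0.955, -0.0], [-0.955, 0.295, -0.0], [0.0, 0.0, -1.0]]
wrist_force: [0.3, 0.2, -0.3]
gripper_width: 0.517
gripper_force: 0.0
```

Call:
jog_arm(increments=[[0.95,-0.43,0,0],[0.95,-0.43,0,0],[0.97,0,0,0],[0.97,0,0,0],[0.97,0,0,0],[0.97,0,0,0],[0.97,0,0,0],[0.97,0,0,0],[0.97,0,0,0],[0.97,0,0,0]])

```text
time_s: 43.55
tcp_pos: [0.3942, -0.1188, 0.3624]
ee_rot: [[-0.295, -0.955, -0.0], [-0.955, 0.295, 0.0], [0.0, 0.0, -1.0]]
wrist_force: [-0.4, -0.7, -0.0]
gripper_width: 0.514
gripper_force: 0.0
```

Call:
jog_arm(increments=[[0.95,0,0,0],[0.95,0,0,0],[0.95,0,0,0],[0.95,0,0,0],[0.95,0,0,0],[0.95,0,0,0],[0.95,0,0,0],[0,0,0,0],[0,0,0,0]])

```text
time_s: 44.45
tcp_pos: [0.3557, -0.2447, 0.3624]
ee_rot: [[-0.296, -0.955, -0.0], [-0.955, 0.296, 0.0], [-0.0, 0.0, -1.0]]
wrist_force: [-0.2, -0.0, -0.9]
gripper_width: 0.518
gripper_force: 0.0
```

```bash
sed -i 's/^def ray/CAL={c:eyes.get_calibration(c) for c in("scene","top")}\ndef ray/; s/c=eyes.get_calibration(cam)/c=CAL[cam]/' h.py
python3 - <<'E'
from h import *
go((.340,-.2795),.0265,163)
im=eyes.capture("top"); 
g=cv2.resize(im,None,fx=4,fy=4,interpolation=cv2.INTER_CUBIC)
# gasket: dark/grey (non green) region inside deck
q=proj("top",[[*B(x,y),.05] for x,y in((-.088,-.065),(.088,-.065),(.088,.065),(-.088,.065))])
m=np.zeros(g.shape[:2],np.uint8); cv2.fillConvexPoly(m,np.round((q+.5)*4-.5).astype(np.int32),1)
hsv=cv2.cvtColor(g,cv2.COLOR_BGR2HSV)
k=((m>0)&(hsv[...,1]<70)).astype(np.uint8)
n,l,st,ce=cv2.connectedComponentsWithStats(k); i=1+np.argmax(st[1:,4]); c=cv2.findContours((l==i).astype(np.uint8),0,2)[0]; c=max(c,key=cv2.contourArea)
P=at_z("top",((c.reshape(-1,2)+.5)/4-.5),.05)[:,:2]
(cx,cy),(w,h),a=cv2.minAreaRect((P*1000).astype(np.float32)); print("gasket",cx,cy,w,h,a)
E
```

```text
t=44.5 tcp [ 0.3557 -0.2447  0.3624] yang 162.79 j [-13.   5. -29.  -0. -56.  -4.] w 45.1 gf 0.0 F [-0.2 -0.  -0.9]
turn -0.04  shift x 1.89 y 0.24 z 8.62
gasket 596.8991088867188 12.055591583251953 91.0414810180664 140.17413330078125 83.89495849609375
```

Call:
jog_arm(increments=[[0.95,0.12,0,0],[0.94,0.12,0.5,0],[0,0,0.9,0],[0,0,0.95,0],[0,0,0.95,0],[0,0,0.95,0],[0,0,0.95,0],[0,0,0.95,0],[0,0,0.95,0],[0,0,0.6,0]])

```text
time_s: 45.5
tcp_pos: [0.341, -0.2782, 0.2075]
ee_rot: [[-0.293, -0.956, -0.001], [-0.956, 0.293, 0.001], [-0.0, 0.002, -1.0]]
wrist_force: [-0.1, 0.4, 0.6]
gripper_width: 0.514
gripper_force: 0.0
```

```bash
python3 - <<'E'
from h import *
go((.340,-.2795),.0265,163)
cv2.imwrite('pics/c1.png',cv2.resize(eyes.capture('scene')[150:220,220:310],None,fx=6,fy=6,interpolation=cv2.INTER_CUBIC))
E
```

```text
t=45.5 tcp [ 0.341  -0.2782  0.2075] yang 162.99 j [-18.  20. -39.  -0. -31.   1.] w 44.7 gf 0.0 F [-0.1  0.4  0.6]
turn -0.00  shift x 0.07 y 0.03 z 0.87
```

View pics/c1.png

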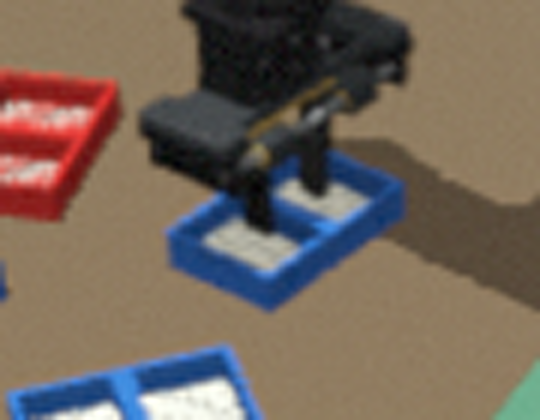

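Call:
jog_arm(increments=[[0.05,0,0.4,0],[0,0,0.3,0],[0,0,0.15,0],[0,0,0,0],[0,0,0,0]])

```text
time_s: 46.05
tcp_pos: [0.341, -0.28, 0.1918]
ee_rot: [[-0.293, -0.956, 0.001], [-0.956, 0.293, -0.0], [0.0, -0.001, -1.0]]
wrist_force: [0.3, 0.2, 0.4]
gripper_width: 0.512
gripper_force: 0.0
```

Call:
jog_arm(increments=[[0,0,0,0],[0,0,0,0],[0,0,0,0],[0,0,0,0],[0,0,0,0],[0,0,0,0],[0,0,0,0]], grip=0)

```text
time_s: 46.75
tcp_pos: [0.3406, -0.2799, 0.1916]
ee_rot: [[-0.293, -0.956, -0.001], [-0.956, 0.293, 0.0], [-0.0, 0.001, -1.0]]
wrist_force: [-1.1, 1.0, 2.2]
gripper_width: 0.16
gripper_force: 30.0
```

Call:
jog_arm(increments=[[0,0,-0.2,0],[0,0,-0.5,0],[0,0,-0.8,0],[0,0,-0.9,0],[0,0,-0.9,0],[0,0,-0.9,0],[0,0,-0.9,0],[0,0,-0.9,0],[0,0,0,0],[0,0,0,0]])

```text
time_s: 47.75
tcp_pos: [0.3405, -0.2798, 0.3117]
ee_rot: [[-0.294, -0.956, 0.001], [-0.956, 0.294, 0.0], [-0.0, -0.001, -1.0]]
wrist_force: [0.2, 0.2, -1.7]
gripper_width: 0.158
gripper_force: 30.0
```

```bash
sed -i 's/^SEAT=.*/SEAT=np.array([.5960,.0114]); YAW=-5.7/' h.py
python3 - <<'E'
from h import *
go(B(0,0),.0775,174.3)
ims={c:eyes.capture(c) for c in("scene",)}
cv2.imwrite('pics/c2.png',cv2.resize(ims["scene"][110:220,190:330],None,fx=5,fy=5,interpolation=cv2.INTER_CUBIC))
E
```

```text
t=47.8 tcp [ 0.3405 -0.2798  0.3117] yang 162.91 j [-18.  10. -32.  -0. -48.   1.] w 13.8 gf 30.0 F [ 0.2  0.2 -1.7]
turn -2.48  shift x -15.75 y -11.26 z 3.53
```

View pics/c2.png

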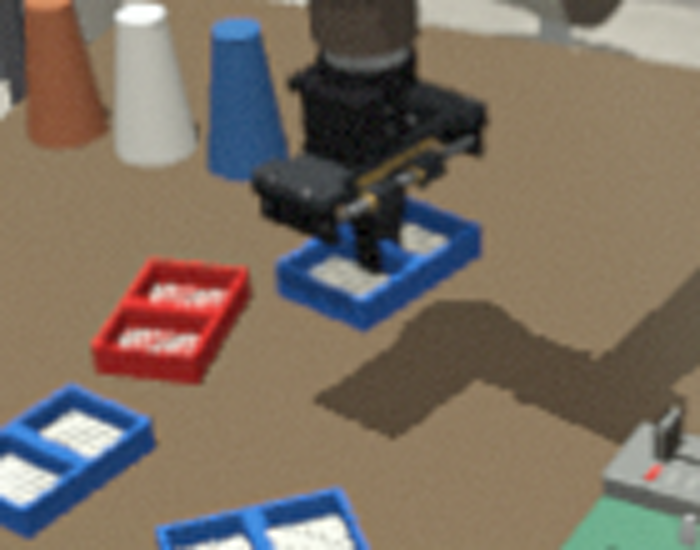

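Call:
jog_arm(increments=[[0,0,0,-0.83],[0,0,0,-0.83],[0,0,0,-0.82],[-0.4,-0.28,0,0],[-0.8,-0.57,0,0],[-0.95,-0.68,0,0],[-0.95,-0.68,0,0],[-0.95,-0.68,0,0],[-0.95,-0.68,0,0],[-0.95,-0.68,0,0]])

```text
time_s: 48.8
tcp_pos: [0.4379, -0.1686, 0.3107]
ee_rot: [[-0.101, -0.995, -0.002], [-0.995, 0.101, 0.0], [-0.0, 0.002, -1.0]]
wrist_force: [-0.1, 0.5, -0.6]
gripper_width: 0.161
gripper_force: 30.0
```

Call:
jog_arm(increments=[[-0.95,-0.68,0,0],[-0.95,-0.68,0,0],[-0.95,-0.68,0,0],[-0.95,-0.68,0,0],[-0.95,-0.68,0,0],[-0.95,-0.68,0,0],[-0.95,-0.68,0,0],[-0.95,-0.68,0,0],[-0.95,-0.68,0,0],[-0.4,-0.28,0,0]])

```text
time_s: 49.8
tcp_pos: [0.5835, -0.0025, 0.3103]
ee_rot: [[-0.099, -0.995, -0.001], [-0.995, 0.099, -0.0], [0.0, 0.001, -1.0]]
wrist_force: [-0.4, -0.5, -0.7]
gripper_width: 0.158
gripper_force: 30.0
```

Call:
jog_arm(increments=[[0,0,0,0],[0,0,0,0],[0,0,0,0]])

```text
time_s: 50.1
tcp_pos: [0.5817, -0.0051, 0.3113]
ee_rot: [[-0.1, -0.995, -0.001], [-0.995, 0.1, -0.0], [0.0, 0.001, -1.0]]
wrist_force: [-1.0, 0.1, -1.6]
gripper_width: 0.161
gripper_force: 30.0
```

```bash
python3 - <<'E'
from h import *
go(B(0,0),.0776,174.3)
E
```

```text
t=50.1 tcp [ 0.5817 -0.0051  0.3113] yang 174.24 j [ 15.  23. -13.  -0. -54. -21.] w 14.0 gf 30.0 F [-1.   0.1 -1.6]
turn -0.01  shift x -0.89 y -0.63 z 3.51
```

Before lowering, measure how it sits in the grip with the scene camera.

Call:
jog_arm(increments=[[-0.45,-0.32,0.4,0],[-0.44,-0.31,0.5,0],[0,0,0.7,0],[0,0,0.7,0],[0,0,0.5,0],[0,0,0.3,0],[0,0,0.2,0],[0,0,0.1,0],[0,0,0,0],[0,0,0,0]])

```text
time_s: 51.1
tcp_pos: [0.5969, 0.0119, 0.2441]
ee_rot: [[-0.099, -0.995, 0.001], [-0.995, 0.099, 0.0], [-0.0, -0.001, -1.0]]
wrist_force: [-0.3, 0.6, -2.6]
gripper_width: 0.162
gripper_force: 30.0
```

Call:
jog_arm(increments=[[0,0,0.06,0],[0,0,0.04,0],[0,0,0,0],[0,0,0,0]])

```text
time_s: 51.5
tcp_pos: [0.5967, 0.0119, 0.2416]
ee_rot: [[-0.099, -0.995, 0.0], [-0.995, 0.099, 0.0], [-0.0, -0.0, -1.0]]
wrist_force: [-0.6, -0.1, -2.0]
gripper_width: 0.158
gripper_force: 30.0
```

```bash
python3 - <<'E'
from h import *
go(B(0,0),.0776,174.3)
E
```

```text
t=51.5 tcp [0.5967 0.0119 0.2416] yang 174.31 j [ 17.  29. -15.   0. -46. -22.] w 13.7 gf 30.0 F [-0.6 -0.1 -2. ]
turn 0.00  shift x 0.03 y 0.03 z 0.03
```

Call:
jog_arm(increments=[[0.03,0.03,0.03,0],[0,0,0,0],[0,0,0,0]])

```text
time_s: 51.8
tcp_pos: [0.5964, 0.0117, 0.2416]
ee_rot: [[-0.099, -0.995, 0.002], [-0.995, 0.099, 0.0], [-0.001, -0.002, -1.0]]
wrist_force: [-0.1, 1.7, 2.1]
gripper_width: 0.16
gripper_force: 30.0
```

Call:
jog_arm(increments=[[0,0,0,0],[0,0,0,0],[0,0,0,0],[0,0,0,0],[0,0,0,0]], grip=45)

```text
time_s: 52.3
tcp_pos: [0.596, 0.0113, 0.2408]
ee_rot: [[-0.099, -0.995, -0.0], [-0.995, 0.099, -0.0], [0.0, 0.0, -1.0]]
wrist_force: [0.4, 0.3, -0.4]
gripper_width: 0.486
gripper_force: 0.0
```

Call:
jog_arm(increments=[[0,0,-0.3,0],[0,0,-0.6,0],[0,0,-0.9,0],[0,0,-1,0],[0,0,-1,0],[0,0,-1,0],[0,0,-0.7,0],[0,0,0,0]])

```text
time_s: 53.1
tcp_pos: [0.5965, 0.0114, 0.3546]
ee_rot: [[-0.099, -0.995, 0.007], [-0.995, 0.099, 0.001], [-0.002, -0.007, -1.0]]
wrist_force: [-0.1, 0.3, 0.1]
gripper_width: 0.517
gripper_force: 0.0
```

```bash
python3 - <<'E'
from h import *
go((.572,-.276),.0275,130.3)
E
```

```text
t=53.1 tcp [0.5965 0.0114 0.3546] yang 174.33 j [ 17.  21.  -8.   0. -60. -22.] w 45.0 gf 0.0 F [-0.1  0.3  0.1]
turn 9.61  shift x 10.23 y -10.17 z 8.18
```

Call:
jog_arm(increments=[[0,0,0,0.96],[0,0,0,0.96],[0,0,0,0.96],[0,0,0,0.96],[0,0,0,0.96],[0,0,0,0.96],[0,0,0,0.96],[0,0,0,0.96],[0,0,0,0.96],[0,0,0,0.96]])

```text
time_s: 54.1
tcp_pos: [0.5958, 0.0114, 0.3504]
ee_rot: [[-0.765, -0.644, -0.001], [-0.644, 0.765, -0.0], [0.001, 0.001, -1.0]]
wrist_force: [-0.1, 0.0, -0.5]
gripper_width: 0.519
gripper_force: 0.0
```

Call:
jog_arm(increments=[[0.93,-0.925,0,0],[0.93,-0.925,0,0],[0.93,-0.925,0,0],[0.93,-0.925,0,0],[0.93,-0.925,0,0],[0.93,-0.925,0,0],[0.93,-0.925,0,0],[0.93,-0.925,0,0],[0.93,-0.925,0,0],[0.93,-0.925,0,0]])

```text
time_s: 55.1
tcp_pos: [0.5734, -0.251, 0.3504]
ee_rot: [[-0.763, -0.647, -0.001], [-0.647, 0.763, 0.0], [0.0, 0.001, -1.0]]
wrist_force: [0.1, -0.1, 0.0]
gripper_width: 0.517
gripper_force: 0.0
```

Call:
jog_arm(increments=[[0.93,-0.925,0,0],[0,0,0,0],[0,0,0,0]])

```text
time_s: 55.4
tcp_pos: [0.5713, -0.2765, 0.3503]
ee_rot: [[-0.764, -0.646, -0.001], [-0.646, 0.764, 0.001], [0.0, 0.001, -1.0]]
wrist_force: [0.7, 0.7, 0.3]
gripper_width: 0.518
gripper_force: 0.0
```

```bash
cat > m4.py <<'E'
from h import *
import sys
z0=float(sys.argv[1]); targets=[tuple(map(float,a.split(","))) for a in sys.argv[2:]]  # x,y,z0
ims={c:eyes.capture(c) for c in("scene","top")}
M={c:eyes.outline_of(c,"fresh_a") for c in ims}
A=np.arange(0,np.pi,np.pi/6)
for c in ims:
    for d in M[c]:
        m=d["mask"]; v,u=np.nonzero(m)
        if len(u)<60: continue
        px=ims[c][v,u].astype(float); b=(px[:,0]-px[:,2]>40).mean()
        if b<.25: continue
        p=at_z(c,[(u.mean(),v.mean())],.02)[0][:2]; q=at_z(c,[(u.mean(),v.mean())],z0+.02)[0][:2]
        zz,p=(z0,q) if np.hypot(*(q-SEAT))<.05 else (0,p)
        f=fit({c:m.astype(np.float32)},(p[0],p[1],A if zz==0 else [np.radians(YAW)]),(.14,.09,.028+(zz-.05 if zz else 0)),.05 if zz else 0)
        if f[3]<.4:
            a=np.radians(YAW); e=np.array(f[:2])-SEAT
            print(c,round(d["conf"],2),"n",len(u),np.round(f,4),("seat-frame mm %.1f %.1f"%(1e3*(e@[np.cos(a),np.sin(a)]),1e3*(e@[-np.sin(a),np.cos(a)]))) if zz else "")
E
python3 m4.py .05; python3 - <<'E'
from h import *
go((.572,-.276),.0275,130.3)
cv2.imwrite('pics/c3.png',np.hstack([cv2.resize(eyes.capture('scene')[170:270,200:350],None,fx=5,fy=5,interpolation=cv2.INTER_CUBIC)]))
E
```

```text
scene 0.81 n 991 [ 0.5957  0.0112 -5.5453  0.0452] seat-frame mm -0.3 -0.2
scene 0.65 n 719 [ 5.17700e-01 -4.90400e-01  1.66495e+02  5.62000e-02] 
scene 0.64 n 791 [  0.5697  -0.2762 130.5943   0.1325] 
top 0.94 n 740 [ 0.5965  0.0108 -6.0222  0.0584] seat-frame mm 0.6 -0.6
top 0.65 n 729 [ 5.201000e-01 -4.884000e-01  1.666839e+02  6.220000e-02] 
t=55.6 tcp [ 0.5718 -0.2752  0.3509] yang 130.37 j [-11.  25.  -3.  -0. -62. -39.] w 44.9 gf 0.0 F [ 0.   0.4 -0.1]
turn 0.02  shift x 0.02 y -0.04 z 8.00
```

View pics/c3.png

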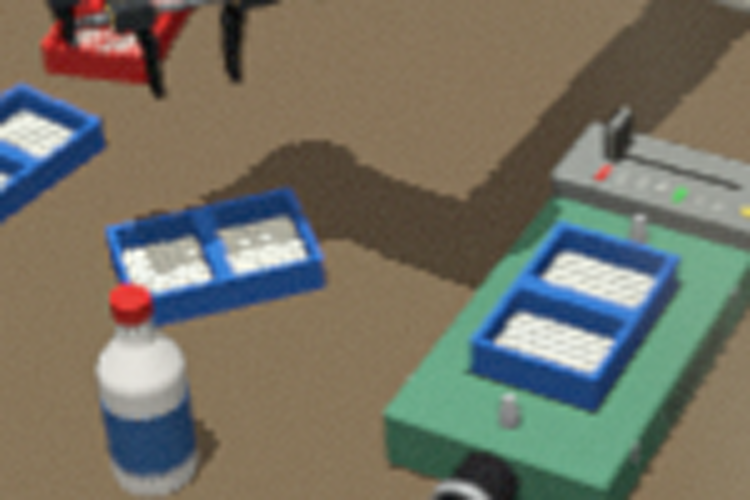

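Call:
jog_arm(increments=[[0,0,0.5,0],[0,0,0.9,0],[0,0,0.95,0],[0,0,0.95,0],[0,0,0.95,0],[0,0,0.95,0],[0,0,0.95,0],[0,0,0.85,0],[0,0,0.5,0],[0,0,0.3,0]])

```text
time_s: 56.65
tcp_pos: [0.5714, -0.2758, 0.1936]
ee_rot: [[-0.762, -0.647, -0.002], [-0.647, 0.762, 0.0], [0.001, 0.001, -1.0]]
wrist_force: [-0.7, 0.6, 0.0]
gripper_width: 0.515
gripper_force: 0.0
```

Call:
jog_arm(increments=[[0,0,0.15,0],[0,0,0.05,0],[0,0,0,0],[0,0,0,0]])

```text
time_s: 57.05
tcp_pos: [0.5718, -0.2762, 0.1917]
ee_rot: [[-0.763, -0.647, 0.001], [-0.647, 0.763, -0.0], [-0.001, -0.001, -1.0]]
wrist_force: [0.0, -0.6, 0.3]
gripper_width: 0.519
gripper_force: 0.0
```

Call:
jog_arm(increments=[[0,0,0,0],[0,0,0,0],[0,0,0,0],[0,0,0,0],[0,0,0,0],[0,0,0,0],[0,0,0,0]], grip=0)

```text
time_s: 57.75
tcp_pos: [0.5716, -0.2761, 0.1909]
ee_rot: [[-0.763, -0.647, -0.0], [-0.647, 0.763, 0.0], [0.0, 0.0, -1.0]]
wrist_force: [-1.4, 0.1, 0.9]
gripper_width: 0.154
gripper_force: 30.0
```

Call:
jog_arm(increments=[[0,0,-0.2,0],[0,0,-0.5,0],[0,0,-0.8,0],[0,0,-0.95,0],[0,0,-0.95,0],[0,0,-0.95,0],[0,0,-0.95,0],[0,0,-0.95,0],[0,0,-0.75,0],[0,0,0,0]])

```text
time_s: 58.75
tcp_pos: [0.572, -0.2763, 0.3343]
ee_rot: [[-0.762, -0.647, 0.006], [-0.647, 0.762, -0.002], [-0.003, -0.005, -1.0]]
wrist_force: [0.1, -0.6, -1.2]
gripper_width: 0.156
gripper_force: 30.0
```

Call:
jog_arm(increments=[[0,0,0,-0.96],[0,0,0,-0.96],[0,0,0,-0.96],[0,0,0,-0.96],[0,0,0,-0.96],[0,0,0,-0.96],[0,0,0,-0.96],[0,0,0,-0.96],[0,0,0,-0.96],[0,0,0,-0.96]])

```text
time_s: 59.75
tcp_pos: [0.5713, -0.276, 0.3299]
ee_rot: [[-0.096, -0.995, -0.002], [-0.995, 0.096, 0.001], [-0.001, 0.002, -1.0]]
wrist_force: [-0.2, 0.3, -1.5]
gripper_width: 0.158
gripper_force: 30.0
```

```bash
python3 - <<'E'
from h import *
go(B(0,0),.0275+.078,174.3)
E
```

```text
t=59.8 tcp [ 0.5713 -0.276   0.3299] yang 174.47 j [-11.  26.  -4.  -0. -60.   6.] w 13.8 gf 30.0 F [-0.2  0.3 -1.5]
turn 0.04  shift x -14.42 y 0.20 z 3.05
```

Call:
jog_arm(increments=[[-0.4,0.01,0,0.02],[-0.8,0.01,0,0],[-0.95,0.015,0,0],[-0.95,0.015,0,0],[-0.95,0.015,0,0],[-0.95,0.015,0,0],[-0.95,0.015,0,0],[-0.95,0.015,0,0],[-0.95,0.015,0,0],[-0.95,0.015,0,0]])

```text
time_s: 60.75
tcp_pos: [0.5862, -0.0987, 0.3308]
ee_rot: [[-0.101, -0.995, -0.0], [-0.995, 0.101, 0.0], [-0.0, 0.0, -1.0]]
wrist_force: [0.5, -0.6, -2.0]
gripper_width: 0.157
gripper_force: 30.0
```

Call:
jog_arm(increments=[[-0.95,0.015,0,0],[-0.95,0.015,0,0],[-0.95,0.015,0,0],[-0.95,0.015,0,0],[-0.95,0.015,0,0],[-0.6,0.01,0,0],[-0.27,0,0,0],[0,0,0,0],[0,0,0,0],[0,0,0,0]])

```text
time_s: 61.75
tcp_pos: [0.5961, 0.0106, 0.3309]
ee_rot: [[-0.102, -0.995, -0.0], [-0.995, 0.102, -0.0], [0.0, 0.0, -1.0]]
wrist_force: [-0.2, 0.1, -1.4]
gripper_width: 0.158
gripper_force: 30.0
```

```bash
python3 - <<'E'
from h import *
go(B(0,0),.0275+.078,174.3)
E
```

```text
t=61.8 tcp [0.5961 0.0106 0.3309] yang 174.15 j [ 17.  23. -10.   0. -58. -22.] w 13.7 gf 30.0 F [-0.2  0.1 -1.4]
turn -0.03  shift x -0.04 y 0.01 z 3.09
```

Call:
jog_arm(increments=[[-0.04,0.01,0.4,-0.03],[0,0,0.6,0],[0,0,0.7,0],[0,0,0.6,0],[0,0,0.4,0],[0,0,0.2,0],[0,0,0.1,0],[0,0,0,0],[0,0,0,0]])

```text
time_s: 62.65
tcp_pos: [0.5963, 0.0121, 0.2715]
ee_rot: [[-0.098, -0.995, 0.001], [-0.995, 0.098, 0.0], [-0.0, -0.001, -1.0]]
wrist_force: [0.4, -0.1, -1.7]
gripper_width: 0.158
gripper_force: 30.0
```

Call:
jog_arm(increments=[[0,0,0.06,0],[0,0,0.04,0],[0,0,0,0],[0,0,0,0]])

```text
time_s: 63.05
tcp_pos: [0.5961, 0.0121, 0.269]
ee_rot: [[-0.098, -0.995, 0.0], [-0.995, 0.098, 0.0], [-0.0, -0.0, -1.0]]
wrist_force: [-0.8, -0.3, -2.0]
gripper_width: 0.157
gripper_force: 30.0
```

Call:
jog_arm(increments=[[0,0,0,0],[0,0,0,0],[0,0,0,0],[0,0,0,0],[0,0,0,0]], grip=45)

```text
time_s: 63.55
tcp_pos: [0.5961, 0.0121, 0.2691]
ee_rot: [[-0.098, -0.995, 0.0], [-0.995, 0.098, -0.0], [-0.0, -0.0, -1.0]]
wrist_force: [-0.2, -1.0, 0.5]
gripper_width: 0.489
gripper_force: 0.0
```

Call:
jog_arm(increments=[[0,0,-0.3,0],[0,0,-0.6,0],[0,0,-0.9,0],[0,0,-1,0],[0,0,-1,0],[0,0,-0.7,0],[0,0,0,0]])

```text
time_s: 64.25
tcp_pos: [0.5966, 0.0121, 0.3626]
ee_rot: [[-0.098, -0.995, 0.007], [-0.995, 0.098, 0.001], [-0.002, -0.007, -1.0]]
wrist_force: [-0.1, 0.3, -0.4]
gripper_width: 0.517
gripper_force: 0.0
```

```bash
python3 m4.py .078; python3 - <<'E'
from h import *
go((.519,-.4895),.0275,166)
E
```

```text
scene 0.97 n 1010 [ 0.5713  0.0049 -3.9588  0.2261] seat-frame mm -23.9 -9.0
scene 0.68 n 712 [ 5.175000e-01 -4.912000e-01  1.680409e+02  6.910000e-02] 
top 0.66 n 659 [  0.519   -0.487  -13.0107   0.0712] 
t=64.5 tcp [0.5958 0.012  0.3582] yang 174.34 j [ 17.  21.  -8.  -0. -61. -22.] w 45.2 gf 0.0 F [ 0.1 -0.2 -0.1]
turn 1.82  shift x 25.26 y -2.34 z 8.36
```

Call:
jog_arm(increments=[[0,0,0,0.9],[0,0,0,0.87],[0.95,-0.09,0,0],[0.95,-0.09,0,0],[0.95,-0.09,0,0],[0.95,-0.09,0,0],[0.95,-0.09,0,0],[0.95,-0.09,0,0],[0.95,-0.09,0,0],[0.95,-0.09,0,0]])

```text
time_s: 65.45
tcp_pos: [0.5736, -0.1398, 0.3578]
ee_rot: [[-0.238, -0.971, -0.002], [-0.971, 0.238, 0.0], [0.0, 0.002, -1.0]]
wrist_force: [0.4, -0.0, 0.4]
gripper_width: 0.518
gripper_force: 0.0
```

Call:
jog_arm(increments=[[0.95,-0.09,0,0],[0.95,-0.09,0,0],[0.95,-0.09,0,0],[0.95,-0.09,0,0],[0.95,-0.09,0,0],[0.95,-0.09,0,0],[0.95,-0.09,0,0],[0.95,-0.09,0,0],[0.95,-0.09,0,0],[0.95,-0.09,0,0]])

```text
time_s: 66.45
tcp_pos: [0.5459, -0.3286, 0.3576]
ee_rot: [[-0.238, -0.971, -0.002], [-0.971, 0.238, 0.001], [-0.0, 0.002, -1.0]]
wrist_force: [0.8, -0.8, 0.2]
gripper_width: 0.515
gripper_force: 0.0
```

Call:
jog_arm(increments=[[0.95,-0.09,0,0],[0.95,-0.09,0,0],[0.95,-0.09,0,0],[0.95,-0.09,0,0],[0.95,-0.09,0,0],[0.95,-0.09,0,0],[0.95,-0.09,0,0],[0,0,0,0],[0,0,0,0],[0,0,0,0]])

```text
time_s: 67.45
tcp_pos: [0.5269, -0.4598, 0.3589]
ee_rot: [[-0.238, -0.971, -0.0], [-0.971, 0.238, 0.0], [-0.0, 0.0, -1.0]]
wrist_force: [0.9, 0.4, -0.5]
gripper_width: 0.519
gripper_force: 0.0
```

```bash
python3 - <<'E'
from h import *
ims={c:eyes.capture(c) for c in("scene","top")}
for c in ims:
    for d in eyes.outline_of(c,"fresh_a"):
        m=d["mask"]; v,u=np.nonzero(m)
        if len(u)<60: continue
        px=ims[c][v,u].astype(float); b=(px[:,0]-px[:,2]>40).mean()
        if b<.25: continue
        q=at_z(c,[(u.mean(),v.mean())],.09)[0][:2]
        if np.hypot(*(q-SEAT))<.05:
            for z0,h in((.078,.028),(.05,.056)):
                f=fit({c:m.astype(np.float32)},(q[0],q[1],[np.radians(YAW)]),(.14,.09,h),z0)
                a=np.radians(YAW); e=np.array(f[:2])-SEAT
                print(c,round(d["conf"],2),"n",len(u),z0,np.round(f,4),("seat-frame mm %.1f %.1f"%(1e3*(e@[np.cos(a),np.sin(a)]),1e3*(e@[-np.sin(a),np.cos(a)]))))
        else: print(c,"other",np.round(fit({c:m.astype(np.float32)},(.519,-.489,[2.9]),(.14,.09,.028),0),4))
go((.5187,-.489),.0275,166.3)
b=cv2.resize(ims["scene"][190:270,280:360],None,fx=5,fy=5,interpolation=cv2.INTER_CUBIC)
a=cv2.resize(ims["scene"][160:240,150:230],None,fx=5,fy=5,interpolation=cv2.INTER_CUBIC)
cv2.imwrite('pics/c4.png',np.hstack([a,b]))
E
```

```text
scene other [ 5.174000e-01 -4.907000e-01  1.664404e+02  4.950000e-02]
scene 0.55 n 994 0.078 [ 0.5939  0.0113 -5.3484  0.0382] seat-frame mm -2.1 -0.4
scene 0.55 n 994 0.05 [ 0.573   0.0066 -1.1958  0.2518] seat-frame mm -22.4 -7.0
scene other [-4.0849  0.2672  9.0428  1.    ]
top 0.75 n 704 0.078 [ 0.597   0.0124 -5.502   0.0512] seat-frame mm 0.9 1.1
top 0.75 n 704 0.05 [ 0.5992  0.0122 -5.2222  0.0688] seat-frame mm 3.1 1.1
top other [  0.5192  -0.4792 164.9286   1.911 ]
t=67.7 tcp [ 0.5271 -0.4594  0.3592] yang 166.30 j [-28.  31.   9.  -0. -67.  14.] w 45.0 gf 0.0 F [-0.2  0.8  0.2]
turn -0.00  shift x 1.54 y 0.06 z 8.41
```

View pics/c4.png

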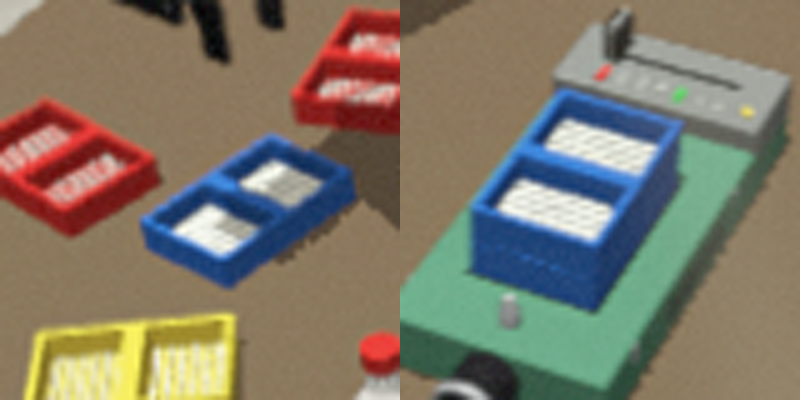

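Call:
jog_arm(increments=[[0.8,0.03,0,0],[0.74,0.03,0.4,0],[0,0,0.9,0],[0,0,0.95,0],[0,0,0.95,0],[0,0,0.95,0],[0,0,0.95,0],[0,0,0.95,0],[0,0,0.95,0],[0,0,0.7,0]])

```text
time_s: 68.65
tcp_pos: [0.5174, -0.4905, 0.2026]
ee_rot: [[-0.239, -0.971, -0.002], [-0.971, 0.239, 0.001], [-0.001, 0.002, -1.0]]
wrist_force: [-0.3, -1.1, -0.5]
gripper_width: 0.519
gripper_force: 0.0
```

Call:
jog_arm(increments=[[0,0,0.4,0],[0,0,0.2,0],[0,0,0.1,0],[0,0,0,0],[0,0,0,0]])

```text
time_s: 69.15
tcp_pos: [0.5186, -0.4898, 0.1919]
ee_rot: [[-0.238, -0.971, 0.001], [-0.971, 0.238, -0.001], [0.001, -0.002, -1.0]]
wrist_force: [0.3, -0.0, -0.1]
gripper_width: 0.517
gripper_force: 0.0
```

```bash
python3 - <<'E'
from h import *
go((.5187,-.489),.0275,166.3)
E
```

```text
t=69.2 tcp [ 0.5186 -0.4898  0.1919] yang 166.25 j [-30.  41.   1.   0. -50.  17.] w 44.9 gf 0.0 F [ 0.3 -0.  -0.1]
turn -0.01  shift x -0.04 y 0.00 z 0.04
```

Call:
jog_arm(increments=[[-0.03,0,0,0],[0,0,0,0],[0,0,0,0],[0,0,0,0],[0,0,0,0],[0,0,0,0],[0,0,0,0],[0,0,0,0]], grip=0)

```text
time_s: 69.95
tcp_pos: [0.5186, -0.4891, 0.191]
ee_rot: [[-0.238, -0.971, 0.0], [-0.971, 0.238, -0.0], [0.0, -0.0, -1.0]]
wrist_force: [0.5, -0.1, 0.0]
gripper_width: 0.156
gripper_force: 30.0
```

Call:
jog_arm(increments=[[0,0,-0.2,0],[0,0,-0.5,0],[0,0,-0.8,0],[0,0,-0.95,0],[0,0,-0.95,0],[0,0,-0.95,0],[0,0,-0.95,0],[0,0,-0.95,0],[0,0,-0.95,0],[0,0,-0.6,0]])

```text
time_s: 70.95
tcp_pos: [0.5184, -0.4891, 0.3505]
ee_rot: [[-0.238, -0.971, 0.003], [-0.971, 0.238, -0.003], [0.002, -0.004, -1.0]]
wrist_force: [-0.2, -1.7, -0.9]
gripper_width: 0.155
gripper_force: 30.0
```

Call:
jog_arm(increments=[[0,0,0,-0.6],[0,0,0,-0.8],[0,0,0,-0.35],[0,0,0,0],[0,0,0,0]])

```text
time_s: 71.45
tcp_pos: [0.5184, -0.489, 0.3469]
ee_rot: [[-0.101, -0.995, -0.0], [-0.995, 0.101, 0.0], [-0.0, 0.0, -1.0]]
wrist_force: [0.9, -0.4, -1.4]
gripper_width: 0.158
gripper_force: 30.0
```

```bash
python3 - <<'E'
from h import *
go(B(0,0),.0275+.106,174.3)
E
```

```text
t=71.5 tcp [ 0.5184 -0.489   0.3469] yang 174.21 j [-30.  33.  10.  -0. -67.  25.] w 13.7 gf 30.0 F [ 0.9 -0.4 -1.4]
turn -0.02  shift x -25.28 y -1.37 z 2.50
```

Call:
jog_arm(increments=[[-0.4,0,0,-0.02],[-0.8,-0.05,0,0],[-0.95,-0.05,0,0],[-0.95,-0.05,0,0],[-0.95,-0.05,0,0],[-0.95,-0.05,0,0],[-0.95,-0.05,0,0],[-0.95,-0.05,0,0],[-0.95,-0.05,0,0],[-0.95,-0.05,0,0]])

```text
time_s: 72.45
tcp_pos: [0.5449, -0.3131, 0.347]
ee_rot: [[-0.098, -0.995, 0.0], [-0.995, 0.098, -0.0], [0.0, -0.0, -1.0]]
wrist_force: [-1.1, -0.3, -1.4]
gripper_width: 0.16
gripper_force: 30.0
```

Call:
jog_arm(increments=[[-0.95,-0.05,0,0],[-0.95,-0.05,0,0],[-0.95,-0.05,0,0],[-0.95,-0.05,0,0],[-0.95,-0.05,0,0],[-0.95,-0.05,0,0],[-0.95,-0.05,0,0],[-0.95,-0.05,0,0],[-0.95,-0.05,0,0],[-0.95,-0.05,0,0]])

```text
time_s: 73.45
tcp_pos: [0.5733, -0.1252, 0.3471]
ee_rot: [[-0.098, -0.995, 0.0], [-0.995, 0.098, 0.0], [-0.0, -0.0, -1.0]]
wrist_force: [-0.3, 0.7, -1.8]
gripper_width: 0.161
gripper_force: 30.0
```

Call:
jog_arm(increments=[[-0.95,-0.05,0,0],[-0.95,-0.05,0,0],[-0.95,-0.05,0,0],[-0.95,-0.05,0,0],[-0.95,-0.05,0,0],[-0.85,-0.07,0,0],[-0.4,0,0,0],[0,0,0,0],[0,0,0,0],[0,0,0,0]])

```text
time_s: 74.45
tcp_pos: [0.5914, -0.0085, 0.3469]
ee_rot: [[-0.099, -0.995, -0.0], [-0.995, 0.099, -0.0], [0.0, 0.0, -1.0]]
wrist_force: [-0.0, -0.0, -1.8]
gripper_width: 0.157
gripper_force: 30.0
```

```bash
python3 - <<'E'
from h import *
go(B(0,0),.0275+.106,174.3)
E
```

```text
t=74.5 tcp [ 0.5914 -0.0085  0.3469] yang 174.30 j [ 15.  21.  -9.   0. -59. -21.] w 13.7 gf 30.0 F [-0.  -0.  -1.8]
turn 0.00  shift x -1.01 y -0.13 z 2.50
```

Call:
jog_arm(increments=[[-0.5,-0.07,0,0],[-0.51,-0.06,0.3,0],[0,0,0.6,0],[0,0,0.6,0],[0,0,0.4,0],[0,0,0.3,0],[0,0,0.15,0],[0,0,0.05,0],[0,0,0,0],[0,0,0,0]])

```text
time_s: 75.45
tcp_pos: [0.5963, 0.0119, 0.2994]
ee_rot: [[-0.098, -0.995, 0.001], [-0.995, 0.098, 0.0], [-0.0, -0.001, -1.0]]
wrist_force: [0.2, 0.4, -2.0]
gripper_width: 0.157
gripper_force: 30.0
```

Call:
jog_arm(increments=[[0,0,0.06,0],[0,0,0.05,0],[0,0,0,0],[0,0,0,0]])

```text
time_s: 75.85
tcp_pos: [0.5962, 0.012, 0.297]
ee_rot: [[-0.098, -0.995, 0.0], [-0.995, 0.098, 0.0], [-0.0, -0.0, -1.0]]
wrist_force: [-1.2, 1.2, -0.2]
gripper_width: 0.16
gripper_force: 30.0
```

Call:
jog_arm(increments=[[0,0,0,0],[0,0,0,0],[0,0,0,0],[0,0,0,0],[0,0,0,0]], grip=45)

```text
time_s: 76.35
tcp_pos: [0.5962, 0.0119, 0.2968]
ee_rot: [[-0.098, -0.995, 0.0], [-0.995, 0.098, -0.0], [-0.0, -0.0, -1.0]]
wrist_force: [0.5, -0.0, -0.4]
gripper_width: 0.488
gripper_force: 0.0
```

Call:
jog_arm(increments=[[0,0,-0.3,0],[0,0,-0.6,0],[0,0,-0.9,0],[0,0,-0.9,0],[0,0,-0.6,0],[0,0,0,0]])

```text
time_s: 76.95
tcp_pos: [0.5966, 0.012, 0.3656]
ee_rot: [[-0.098, -0.995, 0.005], [-0.995, 0.098, 0.001], [-0.001, -0.005, -1.0]]
wrist_force: [0.3, 0.0, -0.1]
gripper_width: 0.518
gripper_force: 0.0
```

```bash
python3 - <<'E'
from h import *
go((.6053,.3351),.127,92.2)
ims={c:eyes.capture(c) for c in("scene","top")}
for c in ims:
    for d in eyes.outline_of(c,"hood"):
        m=d["mask"]; print(c,round(d["conf"],2),m.sum(),np.round(at_z(c,[np.argwhere(m).mean(0)[::-1]],.08)[0],3))
E
```

```text
t=77.0 tcp [0.5966 0.012  0.3656] yang 174.37 j [ 17.  21.  -7.   0. -62. -22.] w 45.1 gf 0.0 F [ 0.3  0.  -0.1]
turn 17.93  shift x -1.06 y 16.13 z 3.75
scene 0.83 2913 [0.641 0.338 0.08 ]
top 0.65 907 [0.597 0.358 0.08 ]
```

Call:
jog_arm(increments=[[0,0,0,0.9],[0,0,0,0.9],[0,0,0,0.9],[0,0,0,0.9],[0,0,0,0.9],[0,0,0,0.9],[0,0,0,0.9],[0,0,0,0.9],[0,0,0,0.9],[0,0,0,0.9]])

```text
time_s: 78.15
tcp_pos: [0.596, 0.0119, 0.3615]
ee_rot: [[-0.732, -0.681, -0.002], [-0.681, 0.732, -0.0], [0.002, 0.001, -1.0]]
wrist_force: [-0.9, -0.7, 0.1]
gripper_width: 0.518
gripper_force: 0.0
```

Call:
jog_arm(increments=[[0,0,0,0.9],[0,0,0,0.9],[0,0,0,0.9],[0,0,0,0.9],[0,0,0,0.9],[0,0,0,0.9],[0,0,0,0.9],[0,0,0,0.9],[0,0,0,0.9],[0,0,0,0.83]])

```text
time_s: 79.15
tcp_pos: [0.596, 0.0119, 0.3615]
ee_rot: [[-0.999, -0.035, -0.002], [-0.035, 0.999, -0.001], [0.002, -0.0, -1.0]]
wrist_force: [-0.6, 0.5, 0.3]
gripper_width: 0.514
gripper_force: 0.0
```

Call:
jog_arm(increments=[[-0.06,0.95,0,0],[-0.06,0.95,0,0],[-0.06,0.95,0,0],[-0.06,0.95,0,0],[-0.06,0.95,0,0],[-0.06,0.95,0,0],[-0.06,0.95,0,0],[-0.06,0.95,0,0],[-0.06,0.95,0,0],[-0.06,0.95,0,0]])

```text
time_s: 80.15
tcp_pos: [0.601, 0.2039, 0.3628]
ee_rot: [[-0.999, -0.038, 0.0], [-0.038, 0.999, 0.0], [-0.0, 0.0, -1.0]]
wrist_force: [0.5, 0.3, -0.9]
gripper_width: 0.516
gripper_force: 0.0
```

Call:
jog_arm(increments=[[-0.06,0.95,0,0],[-0.06,0.95,0,0],[-0.06,0.95,0,0],[-0.06,0.95,0,0],[-0.06,0.95,0,0],[-0.06,0.95,0,0],[-0.06,0.93,0,0],[0,0,0,0],[0,0,0,0],[0,0,0,0]])

```text
time_s: 81.15
tcp_pos: [0.6044, 0.3347, 0.3627]
ee_rot: [[-0.999, -0.037, -0.0], [-0.037, 0.999, -0.0], [0.0, -0.0, -1.0]]
wrist_force: [0.1, -0.4, -0.3]
gripper_width: 0.52
gripper_force: 0.0
```

```bash
python3 m4.py .106; python3 - <<'E'
from h import *
go((.6053,.3351),.1265,92.2)
im=eyes.capture("scene"); ims={"scene":im,"top":eyes.capture("top")}
for c in ims:
    for d in eyes.outline_of(c,"fresh_a"):
        m=d["mask"]
        q=at_z(c,[np.argwhere(m).mean(0)[::-1]],.12)[0][:2]
        if np.hypot(*(q-SEAT))<.06:
            f=fit({c:m.astype(np.float32)},(q[0],q[1],[np.radians(YAW)]),(.14,.09,.028),.106)
            a=np.radians(YAW); e=np.array(f[:2])-SEAT
            print(c,round(d["conf"],2),"n",m.sum(),np.round(f,4),("seat-frame mm %.1f %.1f"%(1e3*(e@[np.cos(a),np.sin(a)]),1e3*(e@[-np.sin(a),np.cos(a)]))))
cv2.imwrite('pics/c5.png',cv2.resize(im[140:290,270:460],None,fx=4,fy=4,interpolation=cv2.INTER_CUBIC))
E
```

```text
top 0.9 n 729 [ 0.602   0.0125 -6.4447  0.0899] seat-frame mm 5.9 1.7
t=81.3 tcp [0.6045 0.3344 0.363 ] yang 92.12 j [  42.   30.    7.    0.  -67. -130.] w 44.8 gf 0.0 F [ 0.4  0.1 -0.6]
turn -0.02  shift x -0.04 y 0.03 z 3.65
top 0.67 n 712 [ 0.599   0.0123 -4.8728  0.0679] seat-frame mm 2.9 1.2
```

View pics/c5.png

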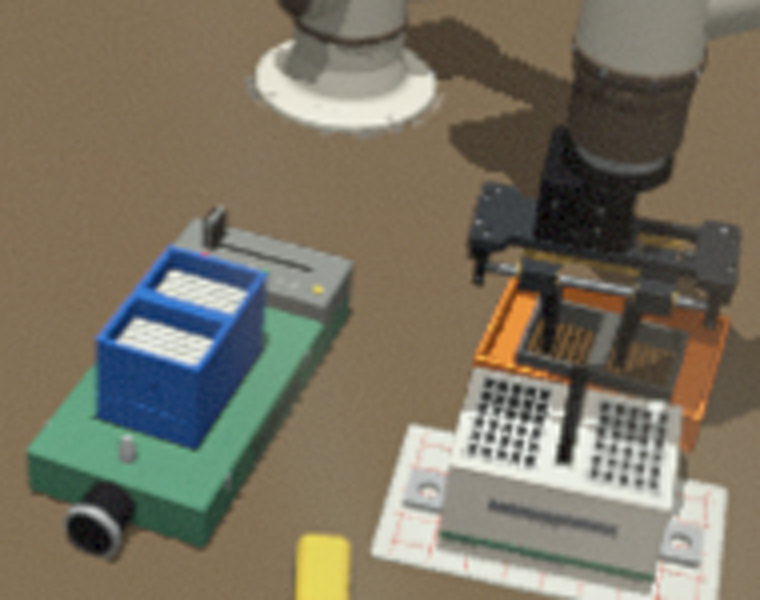

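Call:
jog_arm(increments=[[-0.04,0.03,0.4,-0.02],[0,0,0.8,0],[0,0,0.8,0],[0,0,0.8,0],[0,0,0.5,0],[0,0,0.25,0],[0,0,0.1,0],[0,0,0,0],[0,0,0,0],[0,0,0,0]])

```text
time_s: 82.55
tcp_pos: [0.6052, 0.3358, 0.2906]
ee_rot: [[-0.999, -0.04, 0.001], [-0.04, 0.999, 0.001], [-0.001, 0.001, -1.0]]
wrist_force: [-0.3, -0.3, 0.5]
gripper_width: 0.517
gripper_force: 0.0
```

Call:
jog_arm(increments=[[0,0,0,0],[0,0,0,0],[0,0,0,0],[0,0,0,0],[0,0,0,0],[0,0,0,0],[0,0,0,0]], grip=0)

```text
time_s: 83.25
tcp_pos: [0.6051, 0.3355, 0.2897]
ee_rot: [[-0.999, -0.039, -0.0], [-0.039, 0.999, -0.0], [0.0, -0.0, -1.0]]
wrist_force: [-0.1, -1.0, 0.3]
gripper_width: 0.157
gripper_force: 30.0
```

Call:
jog_arm(increments=[[0,0,-0.2,0],[0,0,-0.5,0],[0,0,-0.8,0],[0,0,-0.9,0],[0,0,-0.9,0],[0,0,-0.9,0],[0,0,-0.9,0],[0,0,-0.9,0],[0,0,-0.9,0],[0,0,-0.9,0]])

```text
time_s: 84.25
tcp_pos: [0.6048, 0.3357, 0.4459]
ee_rot: [[-0.999, -0.039, -0.002], [-0.039, 0.999, -0.0], [0.002, -0.0, -1.0]]
wrist_force: [-0.5, 0.6, -5.4]
gripper_width: 0.158
gripper_force: 30.0
```

Call:
jog_arm(increments=[[0,0,-0.9,0],[0,0,-0.9,0],[0,0,-0.6,0],[0,0,0,0],[0,0,0,0]])

```text
time_s: 84.75
tcp_pos: [0.6049, 0.3357, 0.4928]
ee_rot: [[-0.999, -0.039, -0.002], [-0.039, 0.999, -0.0], [0.002, -0.0, -1.0]]
wrist_force: [-1.3, -0.1, -6.1]
gripper_width: 0.152
gripper_force: 30.0
```

```bash
python3 - <<'E'
from h import *
go((.596,.0113),.175,174.39)
E
```

```text
t=84.8 tcp [0.6049 0.3357 0.4928] yang 92.26 j [  42.   27.   20.   -0.  -84. -130.] w 13.3 gf 30.0 F [-1.3 -0.1 -6.1]
turn -17.92  shift x 16.19 y -1.14 z 7.72
```

Call:
jog_arm(increments=[[0,0,0,-0.4],[0,0,0,-0.8],[0,0,0,-0.95],[0,0,0,-0.95],[0,0,0,-0.95],[0,0,0,-0.95],[0,0,0,-0.95],[0,0,0,-0.95],[0,0,0,-0.95],[0,0,0,-0.95]])

```text
time_s: 85.75
tcp_pos: [0.6051, 0.3358, 0.4916]
ee_rot: [[-0.734, -0.679, -0.003], [-0.679, 0.734, -0.002], [0.004, 0.001, -1.0]]
wrist_force: [0.6, -0.0, -6.1]
gripper_width: 0.161
gripper_force: 30.0
```

Call:
jog_arm(increments=[[0,0,0,-0.95],[0,0,0,-0.95],[0,0,0,-0.95],[0,0,0,-0.95],[0,0,0,-0.95],[0,0,0,-0.95],[0,0,0,-0.95],[0,0,0,-0.95],[0,0,0,-0.95],[0,0,0,-0.57]])

```text
time_s: 86.75
tcp_pos: [0.6051, 0.3358, 0.4916]
ee_rot: [[-0.095, -0.995, -0.003], [-0.995, 0.095, -0.002], [0.002, 0.003, -1.0]]
wrist_force: [0.4, -0.4, -5.5]
gripper_width: 0.158
gripper_force: 30.0
```

Call:
jog_arm(increments=[[0.4,-0.03,0,0],[0.8,-0.06,0,0],[0.95,-0.07,0,0],[0.95,-0.07,0,0],[0.95,-0.07,0,0],[0.95,-0.07,0,0],[0.95,-0.07,0,0],[0.95,-0.07,0,0],[0.95,-0.07,0,0],[0.95,-0.07,0,0]])

```text
time_s: 87.75
tcp_pos: [0.6008, 0.1576, 0.4938]
ee_rot: [[-0.098, -0.995, 0.0], [-0.995, 0.098, 0.0], [-0.0, -0.0, -1.0]]
wrist_force: [0.6, 0.2, -5.6]
gripper_width: 0.157
gripper_force: 30.0
```

Call:
jog_arm(increments=[[0.95,-0.07,0,0],[0.95,-0.07,0,0],[0.95,-0.07,0,0],[0.95,-0.07,0,0],[0.95,-0.07,0,0],[0.95,-0.07,0,0],[0.85,-0.05,0,0],[0.5,-0.02,0,0],[0,0,0,0],[0,0,0,0]])

```text
time_s: 88.75
tcp_pos: [0.5969, 0.018, 0.4937]
ee_rot: [[-0.098, -0.995, 0.0], [-0.995, 0.098, 0.001], [-0.001, -0.0, -1.0]]
wrist_force: [-0.1, -0.1, -5.9]
gripper_width: 0.161
gripper_force: 30.0
```

Call:
jog_arm(increments=[[0,0,0,0],[0,0,0,0]])

```text
time_s: 88.95
tcp_pos: [0.597, 0.0187, 0.4936]
ee_rot: [[-0.097, -0.995, -0.0], [-0.995, 0.097, 0.0], [-0.0, 0.0, -1.0]]
wrist_force: [-0.6, 0.0, -5.2]
gripper_width: 0.156
gripper_force: 30.0
```

```bash
python3 - <<'E'
from h import *
go((.596,.0113),.1745,174.35)
E
```

```text
t=89.0 tcp [0.597  0.0187 0.4936] yang 174.46 j [ 17.  17.   5.  -0. -79. -23.] w 13.6 gf 30.0 F [-0.6  0.  -5.2]
turn 0.02  shift x 0.37 y 0.01 z 7.78
```

Call:
jog_arm(increments=[[0.2,0,0,0.02],[0.16,0.01,0.3,0],[0,0,0.7,0],[0,0,0.7,0],[0,0,0.6,0],[0,0,0.5,0],[0,0,0.3,0],[0,0,0,0],[0,0,0,0],[0,0,0,0]])

```text
time_s: 89.95
tcp_pos: [0.5961, 0.0109, 0.4326]
ee_rot: [[-0.099, -0.995, 0.002], [-0.995, 0.099, 0.0], [-0.0, -0.002, -1.0]]
wrist_force: [0.4, -0.5, -5.7]
gripper_width: 0.158
gripper_force: 30.0
```

Call:
jog_arm(increments=[[0,0,0.4,0],[0,0,0.5,0],[0,0,0.5,0],[0,0,0.5,0],[0,0,0.5,0],[0,0,0.3,0],[0,0,0,0],[0,0,0,0],[0,0,0,0]])

```text
time_s: 90.85
tcp_pos: [0.5962, 0.0109, 0.3784]
ee_rot: [[-0.099, -0.995, 0.001], [-0.995, 0.099, 0.0], [-0.0, -0.001, -1.0]]
wrist_force: [-0.4, -0.1, -5.4]
gripper_width: 0.156
gripper_force: 30.0
```

```bash
python3 - <<'E'
from h import *
go((.596,.0113),.1745,174.39)
E
```

```text
t=90.8 tcp [0.5962 0.0109 0.3784] yang 174.31 j [ 17.  20.  -6.   0. -64. -22.] w 13.6 gf 30.0 F [-0.4 -0.1 -5.4]
turn -0.02  shift x -0.02 y 0.01 z 2.02
```

Call:
jog_arm(increments=[[-0.02,0,0.3,-0.02],[0,0,0.3,0],[0,0,0.3,0],[0,0,0.2,0],[0,0,0,0],[0,0,0,0]])

```text
time_s: 91.45
tcp_pos: [0.5961, 0.0112, 0.3557]
ee_rot: [[-0.098, -0.995, -0.0], [-0.995, 0.098, -0.0], [0.0, 0.0, -1.0]]
wrist_force: [-0.1, 0.2, -5.4]
gripper_width: 0.155
gripper_force: 30.0
```

Call:
jog_arm(increments=[[0,0,0.15,0],[0,0,0.15,0],[0,0,0.1,0],[0,0,0,0],[0,0,0,0]])

```text
time_s: 91.95
tcp_pos: [0.596, 0.0112, 0.3477]
ee_rot: [[-0.098, -0.995, -0.0], [-0.995, 0.098, -0.0], [0.0, 0.0, -1.0]]
wrist_force: [-0.4, -0.3, -5.5]
gripper_width: 0.155
gripper_force: 30.0
```

Call:
jog_arm(increments=[[0,0,0.15,0],[0,0,0.15,0],[0,0,0.1,0],[0,0,0,0],[0,0,0,0]])

```text
time_s: 92.45
tcp_pos: [0.596, 0.0112, 0.3397]
ee_rot: [[-0.098, -0.995, -0.0], [-0.995, 0.098, -0.0], [0.0, 0.0, -1.0]]
wrist_force: [-0.1, -0.5, -5.6]
gripper_width: 0.158
gripper_force: 30.0
```

Call:
jog_arm(increments=[[0,0,0.05,0],[0,0,0.05,0],[0,0,0,0],[0,0,0,0]])

```text
time_s: 92.85
tcp_pos: [0.596, 0.0113, 0.3378]
ee_rot: [[-0.098, -0.995, 0.0], [-0.995, 0.098, 0.0], [-0.0, -0.0, -1.0]]
wrist_force: [0.5, 0.8, -6.4]
gripper_width: 0.157
gripper_force: 30.0
```

Call:
jog_arm(increments=[[0,0,0.04,0],[0,0,0,0],[0,0,0,0]])

```text
time_s: 93.15
tcp_pos: [0.5959, 0.0112, 0.3377]
ee_rot: [[-0.097, -0.995, 0.001], [-0.995, 0.097, -0.0], [0.0, -0.001, -1.0]]
wrist_force: [-2.6, 1.3, 0.5]
gripper_width: 0.158
gripper_force: 30.0
```

Call:
jog_arm(increments=[[0,0,0.04,0],[0,0,0,0],[0,0,0,0]])

```text
time_s: 93.45
tcp_pos: [0.5959, 0.0113, 0.3377]
ee_rot: [[-0.097, -0.995, 0.001], [-0.995, 0.097, -0.0], [0.0, -0.001, -1.0]]
wrist_force: [-4.5, 1.4, 4.9]
gripper_width: 0.158
gripper_force: 30.0
```

Call:
jog_arm(increments=[[0,0,0,0],[0,0,0,0],[0,0,0,0],[0,0,0,0],[0,0,0,0]], grip=45)

```text
time_s: 93.95
tcp_pos: [0.5962, 0.0112, 0.336]
ee_rot: [[-0.098, -0.995, 0.0], [-0.995, 0.098, -0.0], [0.0, -0.0, -1.0]]
wrist_force: [-0.2, 0.3, -0.1]
gripper_width: 0.489
gripper_force: 0.0
```

Call:
jog_arm(increments=[[0,0,-0.3,0],[0,0,-0.6,0],[0,0,-0.9,0],[0,0,-0.9,0],[0,0,-0.5,0],[0,0,0,0],[0,0,0,0.97],[0,0,0,0.97],[0,0,0,0.97],[0,0,0,0.97]])

```text
time_s: 94.95
tcp_pos: [0.5958, 0.0112, 0.3992]
ee_rot: [[-0.4, -0.917, -0.002], [-0.917, 0.4, -0.0], [0.001, 0.002, -1.0]]
wrist_force: [0.3, -0.1, -0.8]
gripper_width: 0.515
gripper_force: 0.0
```

Call:
jog_arm(increments=[[0,0,0,0.98],[0,0,0,0.98],[0,0,0,0.98],[0,0,0,0.98],[0,0,0,0.98],[0,0,0,0.98],[0,0,0,0.98],[0,0,0,0.98],[0,0,0,0.98],[0,0,0,0.98]])

```text
time_s: 95.95
tcp_pos: [0.5958, 0.0112, 0.3992]
ee_rot: [[-0.93, -0.367, -0.002], [-0.367, 0.93, -0.0], [0.002, 0.001, -1.0]]
wrist_force: [0.5, -0.4, 1.4]
gripper_width: 0.516
gripper_force: 0.0
```

Call:
jog_arm(increments=[[0,0,0,0.98],[0,0,0,0.98],[0,0,0,0.98],[0,0,0,0.98],[0,0,0,0.98],[0,0,0,0.98],[0,0,0,0],[0,0,0,0]])

```text
time_s: 96.75
tcp_pos: [0.5959, 0.0112, 0.3995]
ee_rot: [[-0.996, 0.09, -0.001], [0.09, 0.996, -0.0], [0.001, -0.0, -1.0]]
wrist_force: [0.8, -0.7, -0.2]
gripper_width: 0.517
gripper_force: 0.0
```

```bash
python3 - <<'E'
from h import *
go((.4272,-.0172),.093,84.35)
E
```

```text
t=96.8 tcp [0.5959 0.0112 0.3995] yang 84.83 j [  17.   19.   -4.   -0.  -66. -112.] w 45.0 gf 0.0 F [ 0.8 -0.7 -0.2]
turn 0.11  shift x 8.25 y -2.25 z 7.15
```

Call:
jog_arm(increments=[[0,0,0,0.11],[0.92,-0.25,0,0],[0.92,-0.25,0,0],[0.92,-0.25,0,0],[0.92,-0.25,0,0],[0.92,-0.25,0,0],[0.92,-0.25,0,0],[0.92,-0.25,0,0],[0.92,-0.25,0,0],[0.89,-0.25,0,0]])

```text
time_s: 97.75
tcp_pos: [0.4264, -0.0172, 0.4002]
ee_rot: [[-0.995, 0.1, 0.0], [0.1, 0.995, 0.0], [-0.0, 0.0, -1.0]]
wrist_force: [0.1, -0.2, 1.2]
gripper_width: 0.516
gripper_force: 0.0
```

Call:
jog_arm(increments=[[0,0,0,0],[0,0,0.5,0],[0,0,0.9,0],[0,0,0.9,0],[0,0,0.9,0],[0,0,0.9,0],[0,0,0.6,0],[0,0,0,0],[0,0,0,0]])

```text
time_s: 98.65
tcp_pos: [0.428, -0.0168, 0.3058]
ee_rot: [[-0.995, 0.1, -0.001], [0.1, 0.995, -0.001], [0.001, -0.001, -1.0]]
wrist_force: [-0.4, 1.3, 0.1]
gripper_width: 0.519
gripper_force: 0.0
```

```bash
python3 - <<'E'
from h import *
go((.4272,-.0172),.093,84.35)
E
```

```text
t=98.7 tcp [ 0.428  -0.0168  0.3058] yang 84.25 j [  20.    9.  -34.    0.  -47. -115.] w 45.1 gf 0.0 F [-0.4  1.3  0.1]
turn -0.02  shift x 0.04 y -0.02 z 2.46
```

Call:
jog_arm(increments=[[0.03,0,0.6,0],[0,0,0.7,0],[0,0,0.6,0],[0,0,0.4,0],[0,0,0.1,0],[0,0,0,0],[0,0,0,0]])

```text
time_s: 99.35
tcp_pos: [0.4271, -0.0168, 0.2587]
ee_rot: [[-0.995, 0.1, 0.001], [0.1, 0.995, 0.0], [-0.001, 0.0, -1.0]]
wrist_force: [0.8, -0.7, 0.7]
gripper_width: 0.52
gripper_force: 0.0
```

Call:
jog_arm(increments=[[0,0,0,0],[0,0,0,0],[0,0,0,0],[0,0,0,0],[0,0,0,0],[0,0,0,0],[0,0,0,0]], grip=0)

```text
time_s: 100.05
tcp_pos: [0.4268, -0.0165, 0.2582]
ee_rot: [[-0.995, 0.1, 0.001], [0.1, 0.995, 0.001], [-0.0, 0.001, -1.0]]
wrist_force: [-1.7, 5.8, 1.2]
gripper_width: 0.159
gripper_force: 30.0
```

Call:
jog_arm(increments=[[0,0.2,0,0],[0,0.4,0,0],[0,0.4,0,0],[0,0.4,0,0],[0,0.4,0,0],[0,0.4,0,0],[0,0.4,0,0],[0,0.3,0,0],[0,0,0,0],[0,0,0,0]])

```text
time_s: 101.05
tcp_pos: [0.4327, 0.0413, 0.2582]
ee_rot: [[-0.995, 0.1, 0.001], [0.1, 0.995, 0.001], [-0.001, 0.001, -1.0]]
wrist_force: [-1.1, 1.1, 2.7]
gripper_width: 0.16
gripper_force: 30.0
```

```bash
python3 - <<'E'
from h import *
go((.4331,.0431),.093,84.35)
E
```

```text
t=101.0 tcp [0.4327 0.0413 0.2582] yang 84.26 j [  27.   14.  -37.   -0.  -39. -123.] w 13.9 gf 30.0 F [-1.1  1.1  2.7]
turn -0.02  shift x -0.01 y 0.09 z 0.09
```

Call:
jog_arm(increments=[[0,0.095,0,0],[0,0,0,0],[0,0,0,0],[0,0,0,0]])

```text
time_s: 101.45
tcp_pos: [0.4328, 0.0426, 0.2582]
ee_rot: [[-0.995, 0.101, 0.0], [0.101, 0.995, 0.0], [-0.0, 0.0, -1.0]]
wrist_force: [0.4, 0.4, 2.0]
gripper_width: 0.156
gripper_force: 30.0
```

Call:
jog_arm(increments=[[0,0,0,0],[0,0,0,0],[0,0,0,0],[0,0,0,0],[0,0,0,0]], grip=45)

```text
time_s: 101.95
tcp_pos: [0.4327, 0.0426, 0.258]
ee_rot: [[-0.995, 0.101, -0.0], [0.101, 0.995, -0.0], [0.0, -0.0, -1.0]]
wrist_force: [-0.7, -0.4, 0.9]
gripper_width: 0.483
gripper_force: 0.0
```

Call:
jog_arm(increments=[[0,0,-0.4,0],[0,0,-0.8,0],[0,0,-1,0],[0,0,-1,0],[0,0,-1,0],[0,0,-1,0],[0,0,-1,0],[0,0,-1,0],[0,0,0,0]])

```text
time_s: 102.85
tcp_pos: [0.4332, 0.0428, 0.4054]
ee_rot: [[-0.995, 0.1, 0.007], [0.1, 0.995, 0.002], [-0.006, 0.003, -1.0]]
wrist_force: [0.3, 0.0, -0.8]
gripper_width: 0.516
gripper_force: 0.0
```

Call:
jog_arm(increments=[[0,-1,0,0],[0,-1,0,0],[0,-1,0,0],[0,-1,0,0],[0,-1,0,0],[0,-1,0,0],[0,-1,0,0],[0,-1,0,0],[0,-1,0,0],[0,-1,0,0]])

```text
time_s: 103.85
tcp_pos: [0.4121, -0.1571, 0.4014]
ee_rot: [[-0.995, 0.101, -0.001], [0.101, 0.995, 0.0], [0.001, 0.0, -1.0]]
wrist_force: [0.0, 0.1, -0.5]
gripper_width: 0.516
gripper_force: 0.0
```

Call:
jog_arm(increments=[[0,-1,0,0],[0,-1,0,0],[0,-1,0,0],[0,0,0,0],[0,0,0,0]])

```text
time_s: 104.35
tcp_pos: [0.4063, -0.2161, 0.4015]
ee_rot: [[-0.995, 0.102, -0.001], [0.102, 0.995, 0.001], [0.001, 0.001, -1.0]]
wrist_force: [-0.6, 0.2, 0.1]
gripper_width: 0.52
gripper_force: 0.0
```

```bash
python3 - <<'E'
from h import *
t=eyes.capture("top");s=eyes.capture("scene")
a=cv2.resize(t[150:270,220:345],None,fx=3.1,fy=3.1,interpolation=cv2.INTER_CUBIC)
b=cv2.resize(s[150:300,260:420],None,fx=2.5,fy=2.48,interpolation=cv2.INTER_CUBIC)
b=cv2.resize(b,(b.shape[1],a.shape[0]))
cv2.imwrite("pics/end.png",np.hstack([a,b])); print(a.shape,b.shape)
for c in ("scene","top"):
    for n in("tape","measure","adhesive"): print(c,n,[(np.round(d["centre"],3).tolist(),round(d["conf"],2)) for d in eyes.spot_in(c,n)][:1])
E
```

```text
(372, 388, 3) (372, 400, 3)
scene tape [([0.466, 0.609, 0.023], 0.93)]
scene measure [([0.797, 0.187, 0.058], 0.67)]
scene adhesive [([0.787, -0.21, 0.081], 0.92)]
top tape []
top measure [([0.766, 0.182, 0.061], 0.53)]
top adhesive [([0.759, -0.216, 0.1], 0.77)]
```

View pics/end.png

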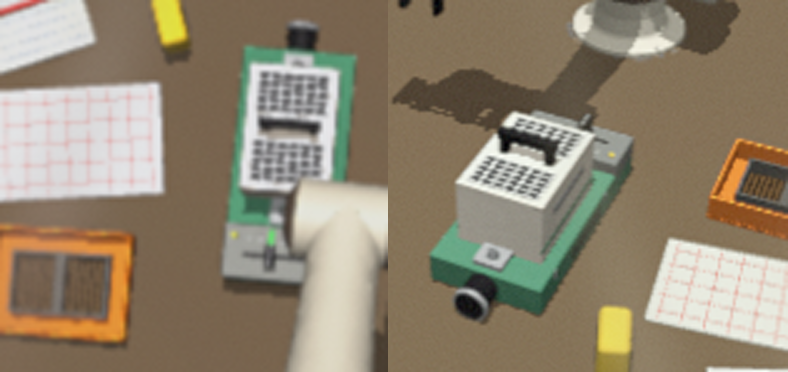

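The final picture shows four things in place: the hood home on both ears, the fader cap at (270,258) beside the green mark at (272,238), the spent cassette flat in the tray, and the bystanders unmoved. I'm handing in.

```bash
python3 -c "
from station import r
print(r.finish_job())"
```

```text
the job is handed in; nothing more can be done
None
```

I changed the filters and handed the job in at about 105 s of the 210 s allowed: the spent cassette is flat in the tray, all three fresh cassettes are stacked on the gasket under the hood, the hood is home on both pegs, and the fader is at the green mark. My last pictures showed no sign that the tape roll, tape measure or bottle had moved; no verdict was returned.

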